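# Pack a soap and mirror gift box

### The arm

A 6-joint arm with a two-finger parallel gripper is mounted at the origin on a cart in front of the work surface, level with it; the furniture and walls round the work are solid. World frame = base frame: x ahead of the robot, y to its left, z up, the work surface at z = 0. Lengths are in m, angles in rad, forces in N, time in s.
With the tool pointing down it reaches from about 0.225 to 0.875 m from the base axis. Payload 3.4 kg.
Tool frame: the origin (TCP) lies at the very end of the fingers, on their centre line; the grasp point (between the pads) lies 19 mm behind it; z points along the fingers, y is the direction in which the jaws open and shut (so a half turn about z gives the same grasp; the last joint's range is limited). The gripper opens to 85 mm and grips with 20 to 120 N. Pads are 22 mm wide; open, the fingers measure 114 mm over their backs; the gripper's body (76 mm by 85 mm) begins 54 mm behind the grasp point. The pads swing forward as they close: fully open they stand 13 mm farther back than shut.
Start: joints at [1.028, 0.276, 1.505, -0, 1.361, -0.121], TCP at [0.235, 0.525, 0.231] pointing down, gripper open.
Joint ranges: [-2.89, 2.89], [-0.75, 2.08], [0.22, 2.7], [-1.18, 4.32], [0.11, 2.71], [-2.7, 2.7]. Speed limits (rad/s): [2.57, 2.57, 3.14, 3.14, 3.14, 3.14].

### API

Orientations are given as a unit quaternion [w, x, y, z].
In Python, from rig import telemetry, cams, sign_off, spotter gives the robot as it stands.
- The arm moves only by the tool servo_tool, never from a script. Its argument "steps" is a list of rows, each a list of 6 numbers: the shift along the tool's x, y, z in mm, then the turn, a rotation vector about the tool's x, y, z in degrees. In form: [[x, y, z, ax, ay, az], ...]. A call has 1 to 8 rows; each row is the pose to reach, as a shift and turn from the pose commanded when the call began, along the tool's axes at that moment; what a row does not reach only later rows make up. A row lasts 1/10 s, in which the tool goes at most 50 mm and 8.59 degrees, less where a joint would pass 70% of its speed; a pose out of reach is approached as far as the arm can. A call with a gripper value outside its range is refused whole. "hand" is the closure in counts, from 0 (fully open) to 255 (shut), set as the call begins (left out, the last holds). The fingers move at their own pace and stop on an object; "grip_force" is the grip in N (left out, the last holds). Time passes only in rows, so rows that repeat a pose let the fingers close. It gives the time, the measured TCP pose, the force and the opening at its end, in the units of the state.
- telemetry.get_state(): the state, without advancing time (a new reading comes with each control period).
- cams.get_image(name): name is "scene" or "top" or "wrist"; returns (picture, depth): 400x640x3 uint8, red, green, blue; 400x640 float32, m along the optical axis (not along the pixel's ray), 0 where there is no reading.
- cams.camera_model(name): a dict with "camera_matrix" (3x3 intrinsics, pixels), "origin" and "rotation" of the camera in the world; the wrist camera has in their place "tool_from_camera" (4x4, takes a point from camera to tool coordinates, whose origin is the TCP and whose axes are the flange's). Camera axes: x right, y up, looking along -z (the intrinsics and any distortion apply to the point x, -y, -z); pixel columns grow to the right and rows downward; lengths in m; the calibration is good to about 2 mm. The wrist camera is an equidistant fisheye: a pixel r from the principal point sees the ray r / f radians off the axis. A picture is of the moment at which its call begins: read the wrist's pose just before it. camera_model takes no time and is no camera call.
- sign_off(): hands the job in, once; it reports no verdict.
Trained networks look in the newest picture that a camera, given by its name, has taken for a name from the list of things; names that differ only in an ending like _2 or _b are one class to them, and where a whole thing is asked for, a point or a joint stands for the part that bears it (a point fixed in the world has none). Each returns a list of dicts, best first, with "conf" (0 to 1); they miss things now and then, are a little off and sometimes report something else, mostly with a low value. They report only what shows in the picture. A call takes as long as a camera call.
- spotter.outline_of(query, camera): "region" (400x640 bool, what is visible of it) and "rect" ([left, top, width, height] in pixels, round what is visible of it).
The state is a dict: "clock": time; "qpos": joint angles; "qd": joint speeds; "effort": joint torques, N m; "position": TCP position; "ee_rot": TCP orientation; "contact_force": force on the tool from outside, world axes, zero at the start; "moment": the same for the moment, N m; "width": finger opening in m.
Only numpy, scipy, OpenCV 4.12 (cv2) and the standard library are available. Lean on these libraries where they do the work, as an engineer would, in place of code of your own. Each camera call takes 0.05 s, during which the arm holds its last target.

### The job

Finish packing the wooden slide-lid gift box: slide its cover right back, fold the pocket mirror shut and lay it flat in the middle tray, lay the oblong soap carton flat in the long end tray, then slide the cover fully home. Let go of everything, and leave the other goods where they stand.

Things in the scene. Friction and masses are not known exactly. Their poses are not given: they have to be found in the camera images.
- gift_box: Pale wooden slide-lid box, fixed, 130 (x) x 238 (y) x 46 mm high; origin: centre of underside. Cover slides out to local +y (pull-bar end). Inner width 112 mm in x, floor 5 mm thick, cover's underside 36 mm above the table. From -y to +y: long tray 84 mm in y, middle tray 76, short tray 50 (stays covered and empty), parted by dividers 6 mm thick, 21 mm above the floor.
- long_tray (a point): Centre of the floor of the long end tray, for the soap carton; axes as the box. Tray 112 (x) x 84 (y) mm: room for fingers only on the two x sides.
- middle_tray (a point): Centre of the floor of the middle tray, for the folded mirror; axes as the box. Tray 112 (x) x 76 (y) mm: room for fingers only on the two x sides.
- cover (a joint): How far the cover has slid out, m: 0 = fully home against the closed end, 0.168 = right back against its stop, long and middle tray uncovered. About 1.2 N of friction; stays where left. Cover 118 x 226 x 4.5 mm, its top 40.5 mm above the table, 5.5 mm below the rims of the sides.
- cover_pull (a point): Centre of the dark wooden pull bar on the cover, 46 mm in box x, 10 mm in box y (the way it slides), 14 mm high, standing on the cover's top, this point 47.5 mm above the table. Moves with the cover; axes as the box.
- mirror_center (a point): Walnut folding pocket mirror, loose, 100 g: two leaves of 66 (local x) x 60 (local y) x 8 mm, hinged along local y. The base leaf lies on the table, glass up; this point is the centre of its top face, 8 mm above its underside: the centre of the whole mirror when folded (then 70 x 60 x 16 mm with the hinge). z up.
- mirror_hinge (a point): Middle of the mirror's hinge line, 34.5 mm from mirror_center towards mirror local +x; axes as mirror_center.
- mirror_leaf (a joint): Angle of the mirror's upper leaf, rad: 0 = folded shut on the base leaf, 1.57 = standing upright at the hinge, more = leaning away from the base. The hinge is stiff: the leaf stays at any angle until it is pushed (about 0.3 N at its edge) and must be pressed all the way down.
- soap_center (a point): Centre of the oblong flat soap carton, loose, 56 (local x) x 78 (local y) x 26 mm, lying flat, z up, 120 g. Pinch it across its 56 mm.
- tin: Bystander: low round tin, 74 mm across, 32 mm high. Origin: centre of underside.
- mist: Bystander: small bottle lying on its side, 72 (local x) x 27 x 26 mm. Origin: centre of underside.
- balm: Bystander: small square box 50 x 50 x 22 mm. Origin: centre of underside.
- bottle: Bystander: upright round bottle 50 x 63 mm, 171 mm high. Origin: centre of underside.
- kraft: Bystander: squat carton 66 x 72 mm, 60 mm high. Origin: centre of underside.
- carton: Bystander: upright carton 52 x 66 mm, 124 mm high. Origin: centre of underside.
- display (a point): Near right-hand foot of the fixed display of upright cartons, up to 185 mm high, in the middle of the table. World axes. It lies behind and left of this point: its front line runs left (+y) from here, in places 22 mm nearer the robot; nothing of it is further right than here in the next 0.2 m back (+x). A fixed chest and tube, up to 216 mm high, start 0.21 m behind this point, on the right.

How it is judged:
On the way, in this order (a step that is already met when the one before it is completed fails the run):
1. the cover has been slid back far enough to uncover the trays (value of joint cover above 0.13 m), for 0.2 s.
2. the folded mirror and the soap lie in their trays (value of joint mirror_leaf below 0.12 rad and horizontal distance between mirror_center and middle_tray below 0.03 m and z of mirror_center in the frame of gift_box below 0.017 m and horizontal distance between soap_center and long_tray below 0.03 m and z of soap_center in the frame of gift_box below 0.022 m), for 0.2 s.
At the end, for the whole second after the job is handed in: The cover is within 5 mm of fully home; under it the mirror, folded to less than 0.12 rad, lies flat on the floor of the middle tray and the soap carton flat on the floor of the long tray (centres within 30 mm of the trays' centres in plan, and within 4 mm of their resting heights) (all of step 2 and value of joint cover below 0.005 m); the robot touches nothing.
It fails at once if one of the other goods is shoved more than 30 mm or tipped over (distance of any of tin, mist, balm, kraft, bottle, carton from where it was at the start of the episode above 0.03 m or angle between any of bottle, carton's own z axis and vertical above 0.6 rad).
It also fails if it takes over 72 s, if anything falls off the work surface, if the arm or the gripper's body presses on something with over 40 N, if the wrist force passes 120 N, or if a joint passes its speed limit or range.

## Working session

There is one attempt and no reset: what is moved stays moved. The work goes in short steps, Python scripts to look and compute and a tool call to move; the robot and the scene stay as the last step left them, time stands still between calls to the robot, and variables do not carry over. Pictures are saved under pics/ and viewed, and the job is handed in when it is done.

Besides the shell and the picture viewer there is one more tool, called after ">>>" as name(argument=value, ...) on one line, values as JSON. servo_tool: Moves the arm, as the interface text tells. Its arguments: {"type":"object","properties":{"steps":{"type":"array","items":{"type":"array","items":{"type":"number"}}},"hand":{"type":"number"},"grip_force":{"type":"number"}},"required":["steps"]}

```bash
ls; mkdir -p pics; python3 - <<'E'
from rig import telemetry,cams
import cv2
s=telemetry.get_state();print(s)
for n in("scene","top","wrist"):
    p,d=cams.get_image(n);cv2.imwrite(f"pics/{n}0.png",p[:,:,::-1]);print(n,cams.camera_model(n))
E
```

```text
pics
{'clock': 0.0, 'qpos': array([ 1.02800585e+00,  2.76575533e-01,  1.50617953e+00, -7.12012657e-06,
        1.36070743e+00, -1.21017555e-01]), 'qd': array([ 0.00065657, -0.00059793,  0.0010158 ,  0.00082037, -0.00086307,
       -0.00037729]), 'effort': array([-1.54516871e-03, -4.16774368e+01, -2.45803535e+01, -2.90772969e-04,
        1.11418316e-02, -2.76962044e-05]), 'position': array([0.2351193 , 0.5241217 , 0.23043234]), 'ee_rot': array([-3.01345342e-04,  2.09325981e-01,  9.77845468e-01, -8.85025818e-04]), 'contact_force': array([-0.35587827, -0.47931624, -0.45283715]), 'moment': array([ 0.04039027, -0.04389563, -0.00097318]), 'width': 0.08562760273481806}
scene {'camera_matrix': array([[513.18274148,   0.        , 321.28940137],
       [  0.        , 513.18274148, 200.91614852],
       [  0.        ,   0.        ,   1.        ]]), 'origin': array([-0.49284985,  1.01627233,  1.07710143]), 'rotation': array([-0.32802133, -0.18142518,  0.42771876,  0.82252269])}
top {'camera_matrix': array([[493.18537094,   0.        , 319.20510609],
       [  0.        , 493.18537094, 192.41890961],
       [  0.        ,   0.        ,   1.        ]]), 'origin': array([-0.13072738,  0.06943496,  1.35875002]), 'rotation': array([-0.63897968, -0.156196  ,  0.17848805,  0.73174435])}
wrist {'camera_matrix': array([[309.70691629,   0.        , 325.54276009],
       [  0.        , 309.70691629, 197.09385005],
       [  0.        ,   0.        ,   1.        ]]), 'tool_from_camera': array([[-7.13685052e-04,  9.50418351e-01,  3.10973389e-01,
         7.97076222e-02],
       [ 9.99999401e-01,  4.20126954e-04,  1.01098123e-03,
         1.09879990e-03],
       [ 8.30206808e-04,  3.10973924e-01, -9.50418081e-01,
        -1.41642739e-01],
       [ 0.00000000e+00,  0.00000000e+00,  0.00000000e+00,
         1.00000000e+00]])}
```

View pics/scene0.png

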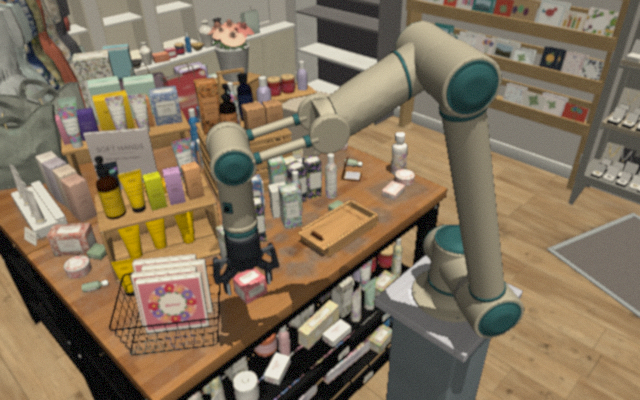

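View pics/top0.png

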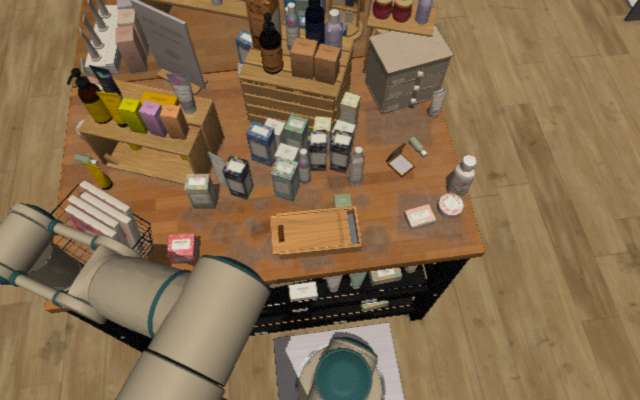

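View pics/wrist0.png

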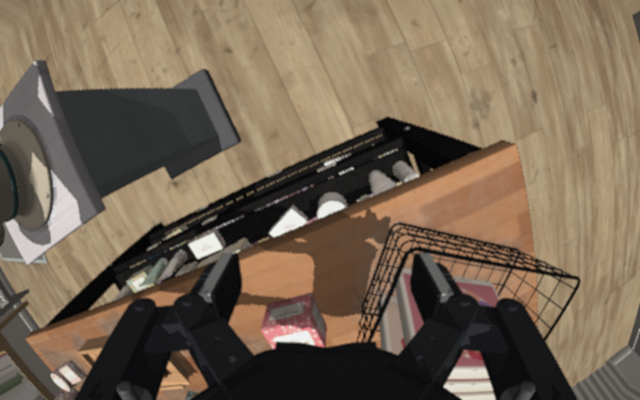

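The top view shows the box around (315,232) with its pull bar at (281,233), the soap around (420,217) beside the tin (450,205), and the mirror around (401,160) beside the mist (417,147). I'll measure these next.

```bash
cat > h.py <<'E'
import numpy as np,cv2
from rig import telemetry,cams,spotter
from scipy.spatial.transform import Rotation as R
def rq(q): return R.from_quat([q[1],q[2],q[3],q[0]])
def cloud(name,depth,m=None,st=None):
    m=m or cams.camera_model(name);K=m["camera_matrix"]
    v,u=np.mgrid[0:400,0:640].astype(float)
    x=(u-K[0,2])/K[0,0];y=(v-K[1,2])/K[1,1]
    if name=="wrist":
        r=np.hypot(x,y);t=np.tan(np.minimum(r,1.5))/np.maximum(r,1e-9);x=x*t;y=y*t
    P=np.stack([x*depth,-y*depth,-depth],-1)
    if name=="wrist":
        T=m["tool_from_camera"];P=P@T[:3,:3].T+T[:3,3]
        return rq(st["ee_rot"]).apply(P.reshape(-1,3)).reshape(P.shape)+st["position"]
    return rq(m["rotation"]).apply(P.reshape(-1,3)).reshape(P.shape)+m["origin"]
def rect(P,zlo,zhi):
    Q=P[(P[:,2]>zlo)&(P[:,2]<zhi)]
    return cv2.minAreaRect((Q[:,:2]*1000).astype(np.float32)),len(Q),(np.median(Q[:,2]) if len(Q) else None)
E
python3 - <<'E'
from h import *
p,d=cams.get_image("top");P=cloud("top",d)
np.savez("top0.npz",p=p,P=P)
for n in["gift_box","cover","mirror_center","soap_center","tin","mist","balm","bottle","kraft","carton"]:
    for o in spotter.outline_of(n,"top")[:2]:
        r=o["region"]&(d>0);Q=P[r]
        if len(Q)<10: print(n,o["conf"],"few");continue
        print(n,round(o["conf"],2),o["rect"],Q.mean(0).round(3),"z95",np.percentile(Q[:,2],[5,50,95]).round(3),[np.round(x,0) for x in cv2.minAreaRect((Q[:,:2]*1000).astype(np.float32))])
im=cv2.resize(p[130:290,250:490],(800,533),interpolation=cv2.INTER_CUBIC);cv2.imwrite("pics/top1.png",im[:,:,::-1])
E
```

```text
gift_box 0.63 [272.7, 205.2, 91.2, 53.0] [0.422 0.004 0.038] z95 [0.008 0.04  0.047] [array([439.,   7.]), array([257., 158.]), np.float64(89.0)]
cover 0.59 [270.5, 209.5, 81.8, 43.4] [0.428 0.021 0.041] z95 [0.036 0.041 0.046] [array([428.,  18.]), array([231., 119.]), np.float64(88.0)]
mirror_center 0.58 [382.7, 147.7, 32.0, 26.0] [ 0.633 -0.291  0.018] z95 [0.003 0.009 0.074] [array([ 645., -304.]), array([87., 95.]), np.float64(36.0)]
soap_center 0.8 [404.1, 207.3, 32.4, 19.3] [ 0.433 -0.306  0.024] z95 [0.012 0.026 0.031] [array([ 437., -309.]), array([55., 76.]), np.float64(10.0)]
soap_center 0.41 [386.4, 141.2, 26.9, 36.5] [ 0.632 -0.29   0.017] z95 [0.002 0.008 0.073] [array([ 638., -292.]), array([88., 69.]), np.float64(32.0)]
tin 0.71 [439.3, 193.0, 27.3, 26.5] [ 0.456 -0.405  0.029] z95 [0.009 0.032 0.037] [array([ 460., -408.]), array([72., 74.]), np.float64(21.0)]
tin 0.71 [269.8, 211.0, 82.3, 42.1] [0.428 0.021 0.041] z95 [0.036 0.041 0.046] [array([428.,  18.]), array([231., 119.]), np.float64(88.0)]
mist 0.69 [271.3, 205.9, 93.3, 55.0] [0.422 0.005 0.037] z95 [0.005 0.04  0.047] [array([439.,   4.]), array([266., 159.]), np.float64(88.0)]
mist 0.56 [409.0, 137.8, 18.8, 18.0] [ 0.683 -0.36   0.022] z95 [0.013 0.022 0.029] [array([ 682., -361.]), array([72., 25.]), np.float64(24.0)]
balm 0.62 [336.1, 195.5, 15.5, 10.4] [ 0.522 -0.089  0.022] z95 [0.017 0.022 0.027] [array([522., -90.]), array([46., 39.]), np.float64(82.0)]
bottle 0.72 [447.6, 156.4, 29.2, 39.5] [ 0.517 -0.443  0.088] z95 [0.015 0.107 0.171] [array([ 786., -669.]), array([ 99., 763.]), np.float64(52.0)]
carton 0.69 [182.7, 173.0, 33.9, 37.1] [0.575 0.322 0.088] z95 [0.012 0.104 0.127] [array([606., 323.]), array([ 67., 100.]), np.float64(82.0)]
carton 0.68 [270.8, 206.1, 92.1, 50.3] [0.422 0.004 0.038] z95 [0.008 0.04  0.047] [array([427.,   5.]), array([258., 147.]), np.float64(85.0)]
```

View pics/top1.png

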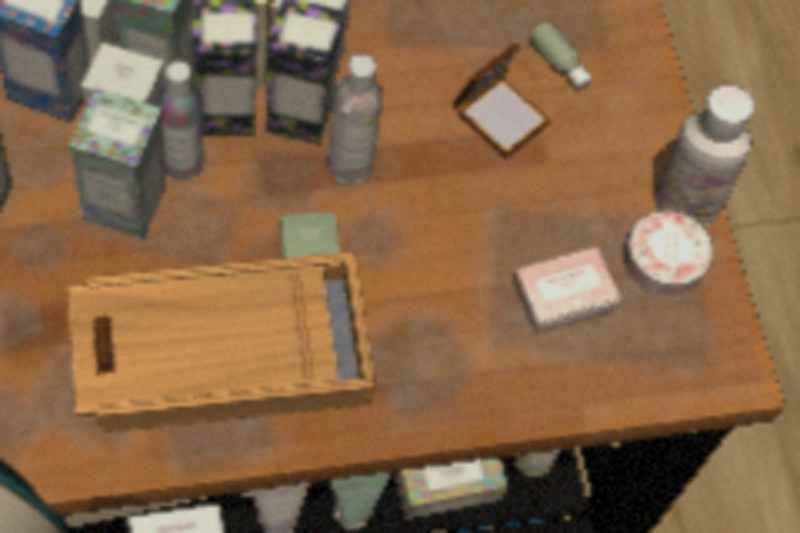

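The cover stands a little open, with the tray lining showing at its right end. The mirror's leaf stands upright at its left-rear edge. Next I'll measure the pull bar, rims, soap and leaf precisely.

```bash
python3 - <<'E'
from h import *
D=np.load("top0.npz");P=D["P"];p=D["p"]
reg=(abs(P[...,0]-.425)<.12)&(abs(P[...,1])<.19)
# table bias
t=(abs(P[...,0]-.45)<.15)&(abs(P[...,1]+.2)<.04);print("table z",np.median(P[t][:,2]))
def show(n,Q): 
    r=cv2.minAreaRect((Q[:,:2]*1000).astype(np.float32)); print(n,len(Q),np.round(np.median(Q,0),4),np.round(r[0],1),np.round(r[1],1),round(r[2],1))
Q=P[reg]
show("all>30",Q[(Q[:,2]>.030)&(Q[:,2]<.06)])
h=Q[(Q[:,2]>.044)&(Q[:,2]<.07)];show("rim+",h)
b=p[...,0].astype(int)
bar=reg&(b<90)&(P[...,2]>.045);v,u=np.nonzero(bar);print(u.min() if len(u) else None);
if len(u):show("bar",P[bar])
show("bar>52",Q[(Q[:,2]>.050)&(Q[:,2]<.07)])
cover=reg&(abs(P[...,2]-.0405)<.003);show("cov",P[cover])
low=reg&(P[...,2]<.03)&(P[...,2]>-.01)&(abs(P[...,1]+.09)<.04)&(abs(P[...,0]-.43)<.06)
show("low",P[low])
# soap
s=(abs(P[...,0]-.437)<.06)&(abs(P[...,1]+.309)<.06)&(abs(P[...,2]-.026)<.004);show("soap",P[s])
# mirror
m=(abs(P[...,0]-.64)<.08)&(abs(P[...,1]+.29)<.06)
Q=P[m];show("leaf",Q[Q[:,2]>.02]);show("leaf hi",Q[(Q[:,2]>.05)]);show("leaf low",Q[(Q[:,2]>.015)&(Q[:,2]<.03)]);show("base",Q[(Q[:,2]>.005)&(Q[:,2]<.012)])
L=Q[Q[:,2]>.02];c=L.mean(0);w,V=np.linalg.eigh(np.cov((L-c).T));print(c,V[:,0],np.sqrt(w))
for nm,(a,bb) in {"mir":((375,125),(60,60)),"box":((262,195),(110,75))}.items():
    x,y=a;im=cv2.resize(p[y:y+bb[1],x:x+bb[0]],None,fx=min(800/bb[0],600/bb[1]),fy=min(800/bb[0],600/bb[1]),interpolation=cv2.INTER_NEAREST)
    cv2.imwrite(f"pics/z_{nm}.png",im[:,:,::-1][:600,:800])
E
```

```text
table z -0.002049576974088696
all>30 3531 [0.4248 0.0129 0.0411] [427.3   5.8] [255.3 133.9] 88.3
rim+ 798 [0.4216 0.0005 0.046 ] [426.7   5.5] [254.6 131.1] 88.7
279
bar 35 [0.4271 0.1039 0.0549] [428.5 105.7] [ 9.  43.5] 85.0
bar>52 77 [0.4298 0.1033 0.0529] [425.1  -1. ] [232.3 126.6] 88.2
cov 2144 [0.4257 0.016  0.0406] [427.4   5.8] [254.8 133.4] 87.9
low 259 [ 0.4342 -0.1081  0.0059] [ 428.  -112.8] [114.9  34.1] 0.1
soap 376 [ 0.439  -0.3091  0.026 ] [ 439.1 -310.8] [57.6 80.1] 9.3
leaf 111 [ 0.6482 -0.281   0.0627] [ 667.9 -306. ] [ 25.8 124.7] 37.2
leaf hi 66 [ 0.6453 -0.2771  0.0714] [ 648.1 -281.7] [10.3 61.7] 27.6
leaf low 36 [ 0.6874 -0.3409  0.022 ] [ 656.7 -314.5] [ 57.8 122.6] 35.2
base 320 [ 0.6292 -0.2957  0.0076] [ 643.3 -292. ] [149.5 118.3] 1.6
[ 0.6556275  -0.2872102   0.05406215] [0.81706085 0.5492487  0.17532093] [0.00393417 0.01694221 0.03870424]
```

View pics/z_mir.png

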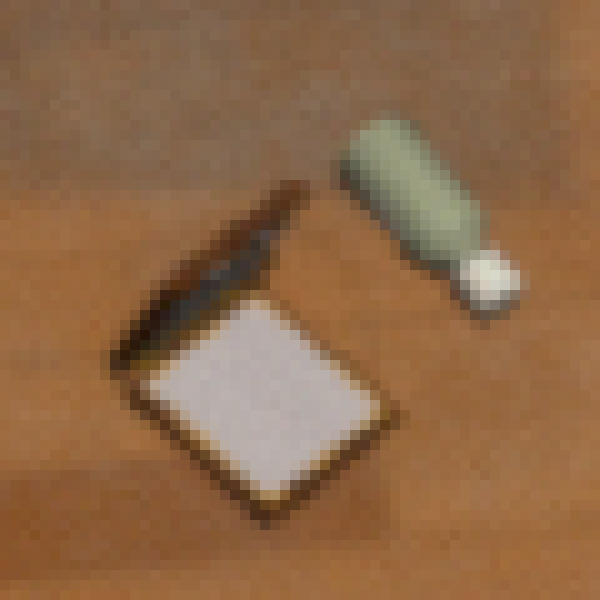

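View pics/z_box.png

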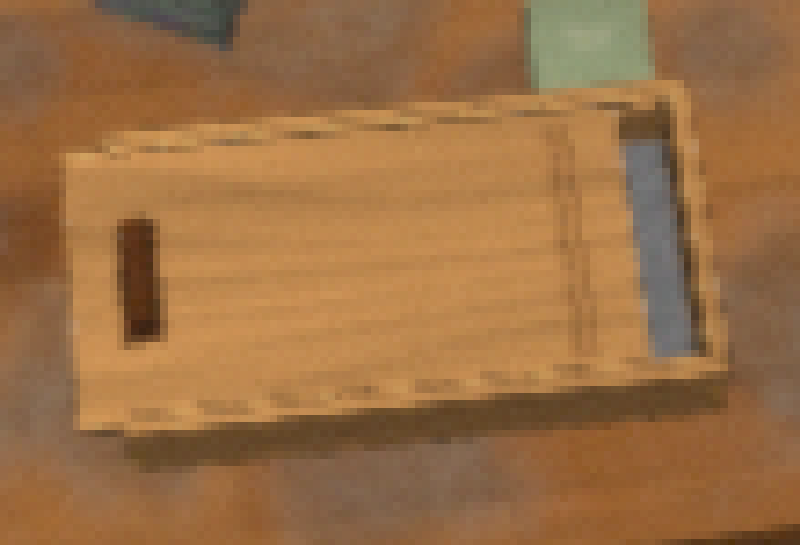

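```bash
python3 - <<'E'
from h import *
D=np.load("top0.npz");P=D["P"]
def blob(n,c0,c1,r0,r1,zlo):
    Q=P[r0:r1,c0:c1].reshape(-1,3);Q=Q[Q[:,2]>zlo];print(n,len(Q),Q.min(0).round(3),Q.max(0).round(3),np.median(Q,0).round(3))
blob("kraft",165,198,232,265,.02)
blob("bottle display right",347,366,145,188,.02)
blob("green carton",270,300,150,200,.02)
# any obstacle within region around cover way-out
M=(P[...,0]>.33)&(P[...,0]<.52)&(P[...,1]>.14)&(P[...,1]<.45)&(P[...,2]>.015);Q=P[M];print(len(Q),Q[:,1].min() if len(Q) else 0, np.percentile(Q,[1,10,50],axis=0).round(3))
M=(P[...,0]>.5)&(P[...,0]<.9)&(P[...,1]>-.27)&(P[...,1]<-.05)&(P[...,2]>.05);Q=P[M]
for y in np.arange(-.27,-.05,.02):
    q=Q[(Q[:,1]>=y)&(Q[:,1]<y+.02)]
    if len(q):print(round(y,2),len(q),np.percentile(q[:,0],[2,98]).round(3),q[:,2].max().round(3))
# box edge line fits : cover rims
reg=(abs(P[...,0]-.427)<.09)&(abs(P[...,1])<.15)&(P[...,2]>.034)&(P[...,2]<.06);Q=P[reg]
for lo,hi in((-.1,.1),):
  a=[];b=[]
  for y in np.arange(-.1,.1,.01):
    q=Q[(Q[:,1]>y)&(Q[:,1]<y+.01)];a.append((y+.005,q[:,0].min()));b.append((y+.005,q[:,0].max()))
  for e in(a,b):
    e=np.array(e);f=np.polyfit(e[:,0],e[:,1],1);print("edge",f,np.degrees(np.arctan(f[0])))
e=[]
for x in np.arange(.375,.48,.01):
    q=Q[(Q[:,0]>x)&(Q[:,0]<x+.01)];e.append((x+.005,q[:,1].min()))
e=np.array(e);print("end",np.polyfit(e[:,0]-.427,e[:,1],1))
E
```

```text
kraft 766 [-0.131  0.069  0.02 ] [0.461 0.426 1.359] [0.419 0.384 0.059]
bottle display right 531 [-0.131 -0.162  0.02 ] [0.712 0.069 1.359] [ 0.589 -0.135  0.113]
green carton 1246 [-0.131  0.023  0.02 ] [0.715 0.116 1.359] [0.582 0.071 0.111]
778 0.34913213378646535 [[0.39  0.35  0.017]
 [0.394 0.354 0.031]
 [0.419 0.384 0.058]]
-0.27 374 [0.635 0.899] 0.22
-0.19 75 [0.783 0.819] 0.145
-0.17 340 [0.581 0.898] 0.228
-0.15 699 [0.577 0.899] 0.346
-0.13 828 [0.585 0.898] 0.395
-0.11 896 [0.628 0.897] 0.39
-0.09 822 [0.636 0.863] 0.336
-0.07 744 [0.642 0.875] 0.329
edge [0.02562474 0.36144526] 1.467868386583892
edge [0.0286889  0.49171001] 1.6433019270497513
end [-0.02739653 -0.12095358]
```

```bash
cat >> h.py <<'E'
BC=np.array([.4265,-.002]);BY=-1.6
def go(x,y,z,yawy=None):
    """yawy: desired world angle (deg) of tool y, tool pointing down. prints row"""
    s=telemetry.get_state();Rc=rq(s["ee_rot"]);d=Rc.inv().apply(np.array([x,y,z])-s["position"])*1000
    if yawy is None: rv=np.zeros(3)
    else:
        a=np.radians(yawy);ty=np.array([np.cos(a),np.sin(a),0]);tz=np.array([0,0,-1.]);tx=np.cross(ty,tz)
        rv=np.degrees((Rc.inv()*R.from_matrix(np.stack([tx,ty,tz],1))).as_rotvec())
    M=Rc.as_matrix();print("row",d.round(1),rv.round(1),"| pos",s["position"].round(4),"yawy",np.degrees(np.arctan2(M[1,1],M[0,1])).round(1),"w",round(s["width"],4),"t",round(s["clock"],2),"F",s["contact_force"].round(1))
E
python3 -c "
from h import *
go(.428,.1045,.13,88.4)"
```

```text
row [-347.7 -304.5  101.3] [  0.    0.  -22.6] | pos [0.2354 0.5246 0.2314] yawy 65.8 w 0.0851 t 0.7 F [-0.7 -0.3  0.5]
```

>>> servo_tool(steps=[[-348,-304,60,0,0,-22.6],[-348,-304,60,0,0,-22.6],[-348,-304,60,0,0,-22.6],[-348,-304,60,0,0,-22.6],[-348,-304,60,0,0,-22.6],[-348,-304,60,0,0,-22.6],[-348,-304,60,0,0,-22.6],[-348,-304,60,0,0,-22.6]], hand=110)

```text
clock: 1.5
position: [0.4001, 0.1662, 0.1805]
ee_rot: [0.001, 0.014, 1.0, 0.0]
contact_force: [1.2, 0.6, -0.2]
width: 0.0487
```

>>> servo_tool(steps=[[0,0,0,0,0,0],[0,0,0,0,0,0]])

```text
clock: 1.7
position: [0.3998, 0.1671, 0.1803]
ee_rot: [-0.0, 0.016, 1.0, 0.0]
contact_force: [-0.1, 0.6, -0.5]
width: 0.0485
```

```bash
python3 - <<'E'
from h import *
go(.428,.1045,.13,88.4)
E
```

```text
row [-30.2 -61.7  50.3] [ 0.  -0.  -0.2] | pos [0.3998 0.1671 0.1803] yawy 88.2 w 0.0485 t 1.7 F [-0.1  0.6 -0.5]
```

>>> servo_tool(steps=[[-30,-62,20,0,0,0],[-30,-62,50,0,0,0],[-30,-62,50,0,0,0],[-30,-62,50,0,0,0]])

```text
clock: 2.1
position: [0.427, 0.1066, 0.1302]
ee_rot: [-0.001, 0.013, 1.0, 0.0]
contact_force: [-0.1, 0.6, 0.7]
width: 0.0483
```

```bash
python3 - <<'E'
from h import *
go(.428,.1045,.048,88.4)
s=telemetry.get_state();p,d=cams.get_image("wrist");P=cloud("wrist",d,st=s)
np.savez("w1.npz",p=p,P=P)
cv2.imwrite("pics/w1.png",p[:,:,::-1])
dark=(p.sum(2)<150)&(abs(P[...,2]-.0545)<.006)&(abs(P[...,1]-.105)<.03)&(abs(P[...,0]-.428)<.04)
Q=P[dark];print(len(Q),Q.mean(0) if len(Q) else 0,cv2.minAreaRect((Q[:,:2]*1000).astype(np.float32)) if len(Q) else 0)
p,d=cams.get_image("top");cv2.imwrite("pics/top2.png",cv2.resize(p[100:300,200:480],(784,560))[:,:,::-1])
E
```

```text
row [-1.2 -2.2 82.2] [ 0.1 -0.1  0.1] | pos [0.427  0.1066 0.1302] yawy 88.5 w 0.0483 t 2.1 F [-0.1  0.6  0.7]
604 [0.43136823 0.10697854 0.05322586] ((431.1142883300781, 107.18915557861328), (8.605345726013184, 45.194087982177734), 88.7433090209961)
```

View pics/w1.png

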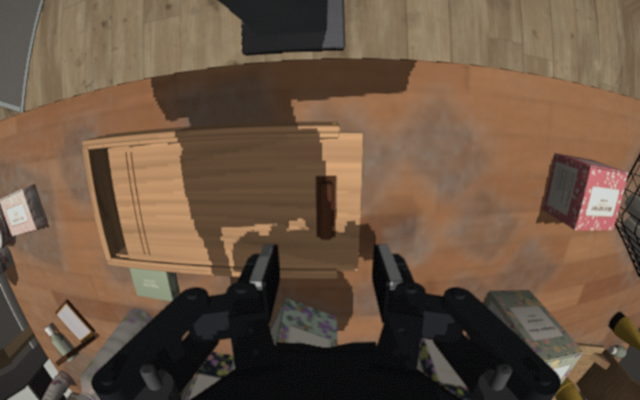

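The wrist view shows the bar at (326,207), centred between the fingers. Now descend and grip it.

>>> servo_tool(steps=[[-3,0,45,0,0,0],[-3,0,75,0,0,0],[-3,0,84,0,0,0],[-3,0,84,0,0,0]])

```text
clock: 2.6
position: [0.4303, 0.106, 0.0463]
ee_rot: [-0.001, 0.013, 1.0, 0.0]
contact_force: [-0.7, -0.4, 0.7]
width: 0.0483
```

>>> servo_tool(steps=[[0,0,0,0,0,0],[0,0,0,0,0,0],[0,0,0,0,0,0],[0,0,0,0,0,0],[0,0,0,0,0,0]], hand=255, grip_force=20)

```text
clock: 3.1
position: [0.432, 0.1054, 0.0477]
ee_rot: [0.002, 0.014, 1.0, 0.0]
contact_force: [-0.4, 1.0, 7.4]
width: 0.0095
```

>>> servo_tool(steps=[[0,0,-2,0,0,0],[0,30,-2,0,0,0],[0,60,-2,0,0,0],[0,90,-2,0,0,0],[0,115,-2,0,0,0],[0,130,-2,0,0,0],[0,135,-2,0,0,0],[0,138,-2,0,0,0]])

```text
clock: 3.9
position: [0.4358, 0.243, 0.048]
ee_rot: [0.001, 0.013, 1.0, -0.0]
contact_force: [6.2, -1.9, -9.2]
width: 0.0094
```

>>> servo_tool(steps=[[0,3,0,0,0,0],[0,5,0,0,0,0],[0,6,0,0,0,0],[0,7,0,0,0,0],[0,8,0,0,0,0]])

```text
clock: 4.4
position: [0.436, 0.25, 0.048]
ee_rot: [0.001, 0.014, 1.0, -0.0]
contact_force: [5.9, -2.2, -11.0]
width: 0.0098
```

>>> servo_tool(steps=[[0,1,0,0,0,0],[0,2,0.5,0,0,0],[0,3,1,0,0,0],[0,3.5,1,0,0,0]])

```text
clock: 4.8
position: [0.4361, 0.2542, 0.0479]
ee_rot: [0.001, 0.014, 1.0, 0.0]
contact_force: [4.9, -3.7, -2.7]
width: 0.0091
```

>>> servo_tool(steps=[[0,1,0,0,0,0],[0,2,0,0,0,0],[0,2.5,0,0,0,0]])

```text
clock: 5.1
position: [0.4361, 0.2544, 0.0479]
ee_rot: [0.001, 0.012, 1.0, -0.002]
contact_force: [7.4, -11.2, 0.7]
width: 0.0089
```

The stop is reached: the force rises and y stalls at 0.2544. Release and rise.

>>> servo_tool(steps=[[0,-1.5,0,0,0,0],[0,-1.5,0,0,0,0],[0,-1.5,-20,0,0,0],[0,-1.5,-60,0,0,0],[0,-1.5,-100,0,0,0],[0,-1.5,-130,0,0,0]], hand=150)

```text
clock: 5.7
position: [0.4341, 0.2561, 0.1797]
ee_rot: [-0.0, 0.014, 1.0, 0.001]
contact_force: [-0.0, -0.1, -0.4]
width: 0.0351
```

```bash
python3 - <<'E'
from h import *
s=telemetry.get_state();p,d=cams.get_image("wrist");P=cloud("wrist",d,st=s)
np.savez("w2.npz",p=p,P=P);cv2.imwrite("pics/w2.png",p[:,:,::-1])
p,d=cams.get_image("top");P=cloud("top",d);np.savez("top2.npz",p=p,P=P)
cv2.imwrite("pics/top2.png",cv2.resize(p[100:300,200:480],(784,560))[:,:,::-1])
go(.7,-.255,.15,34)
E
```

```text
row [-277.1 -504.9   31.5] [ 0.4  0.2 54.4] | pos [0.4365 0.2571 0.1819] yawy 88.4 w 0.0349 t 5.8 F [ 0.4 -0.6  0. ]
```

View pics/w2.png

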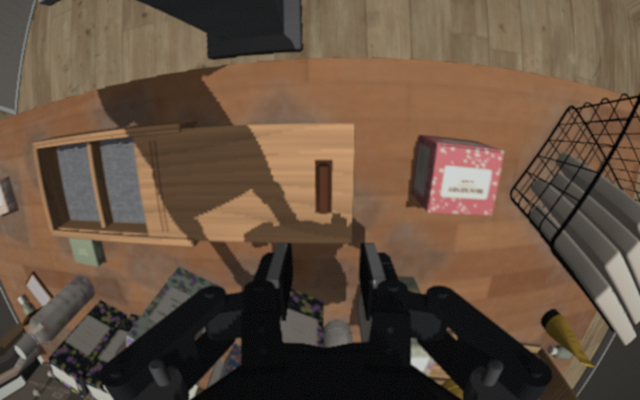

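View pics/top2.png

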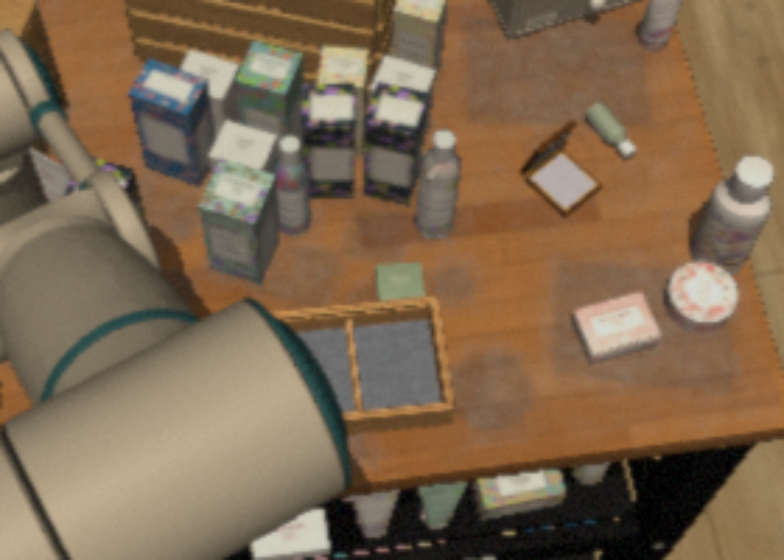

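Both trays are uncovered, and the lining shows at (70,185) and (125,190) in the wrist view. Move over towards the mirror, going round the front and high.

>>> servo_tool(steps=[[0,-50,-25,0,0,8],[0,-100,-45,0,0,16],[0,-150,-45,0,0,24],[0,-200,-45,0,0,32],[-5,-250,-45,0,0,40],[-10,-300,-45,0,0,48],[-15,-350,-45,0,0,54],[-20,-400,-45,0,0,54]], hand=255)

```text
clock: 6.6
position: [0.4418, -0.1356, 0.2213]
ee_rot: [-0.001, 0.467, 0.884, 0.001]
contact_force: [1.0, 0.3, 1.0]
width: -0.0002
```

```bash
python3 - <<'E'
from h import *
go(.61,-.315,.2,34)
E
```

```text
row [-243.    37.7   20.5] [-0.  -0.2  0.3] | pos [ 0.4418 -0.1356  0.2213] yawy 34.3 w -0.0002 t 6.6 F [1.  0.3 1. ]
```

>>> servo_tool(steps=[[-50,8,0,0,0,0],[-100,16,0,0,0,0],[-150,24,10,0,0,0],[-200,32,20,0,0,0],[-243,38,20,0,0,0],[-243,38,20,0,0,0],[-243,38,20,0,0,0]])

```text
clock: 7.3
position: [0.6113, -0.3132, 0.1995]
ee_rot: [-0.003, 0.466, 0.885, 0.001]
contact_force: [0.4, -0.2, 0.3]
width: 0.0001
```

```bash
python3 - <<'E'
from h import *
s=telemetry.get_state();p,d=cams.get_image("wrist");P=cloud("wrist",d,st=s)
np.savez("w3.npz",p=p,P=P);cv2.imwrite("pics/w3.png",p[:,:,::-1])
for o in spotter.outline_of("mirror_center","wrist")[:2]:
    print(o["conf"],o["rect"]);Q=P[o["region"]];print(np.percentile(Q,[2,50,98],axis=0).round(3))
p,d=cams.get_image("top");P=cloud("top",d);np.savez("top3.npz",p=p,P=P)
go(.7,-.255,.15,34)
E
```

```text
0.71 [319.0, 139.9, 70.2, 76.0]
[[ 0.593 -0.327  0.005]
 [ 0.634 -0.29   0.007]
 [ 0.665 -0.255  0.074]]
row [ -3.5 105.8  52.1] [-0.  -0.1  0.5] | pos [ 0.6109 -0.3121  0.2022] yawy 34.5 w 0.0001 t 7.45 F [-0.5 -0.7  0.6]
```

View pics/w3.png

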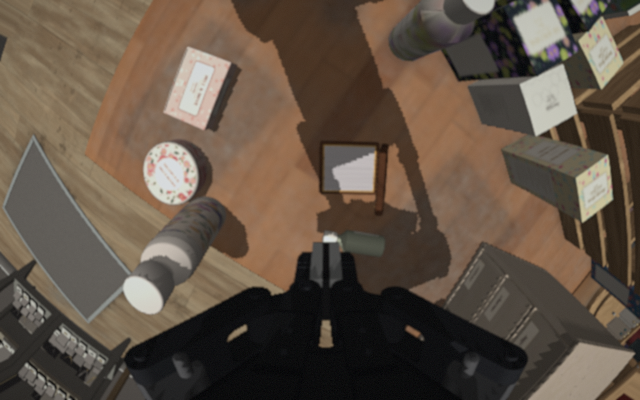

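The wrist view shows the mirror base at (350,167) with its leaf standing on edge at (382,178), both square to the tool. The mist is at (362,243). Now fit the mirror's frame.

```bash
python3 - <<'E'
from h import *
D=np.load("w3.npz");P=D["P"];p=D["p"]
t=(abs(P[...,0]-.58)<.05)&(abs(P[...,1]+.2)<.03)
print("table",np.median(P[110:130,270:300].reshape(-1,3),0))
sub=P[130:230,305:400].reshape(-1,3)
L=sub[(sub[:,2]>.02)];c=L.mean(0);w,V=np.linalg.eigh(np.cov((L-c).T));n=V[:,0];n*=np.sign(n[0]);print("leaf",len(L),c,n,np.sqrt(w),L[:,2].max())
B=sub[(sub[:,2]>.003)&(sub[:,2]<.012)]
r=cv2.minAreaRect((B[:,:2]*1000).astype(np.float32));print("base",len(B),r,np.median(B[:,2]))
for yaw in(32,33,34,35,36):
    a=np.radians(yaw);ex=np.array([np.cos(a),np.sin(a)]);ey=np.array([-ex[1],ex[0]])
    q=B[:,:2]@np.stack([ex,ey],1);l=L[:,:2]@np.stack([ex,ey],1)
    print(yaw,"base x",np.percentile(q[:,0],[1,99]).round(4),"y",np.percentile(q[:,1],[1,99]).round(4),"leaf x",np.percentile(l[:,0],[1,99]).round(4),"y",np.percentile(l[:,1],[1,99]).round(4))
    top=L[L[:,2]>.065][:,:2]@np.stack([ex,ey],1);lo=L[L[:,2]<.03][:,:2]@np.stack([ex,ey],1);print("   top x",np.percentile(top[:,0],[1,99]).round(4),len(top),"low",np.percentile(lo[:,0],[1,99]).round(4) if len(lo) else 0)
cv2.imwrite("pics/w3z.png",cv2.resize(p[125:235,295:425],None,fx=5,fy=5,interpolation=cv2.INTER_NEAREST)[:,:,::-1])
E
```

```text
table [ 0.54083344 -0.28965205 -0.00093264]
leaf 697 [ 0.64439997 -0.27545039  0.08407125] [0.82491434 0.53247175 0.18971074] [0.00249599 0.01781832 0.06574947] 0.3416116894997979
base 3008 ((629.672119140625, -293.87335205078125), (65.37152099609375, 60.61863708496094), 32.422122955322266) 0.006851360820967378
32 base x [0.3465 0.4093] y [-0.6122 -0.5535] leaf x [0.3504 0.4155] y [-0.6112 -0.5101]
   top x [0.3504 0.4073] 618 low [0.4097 0.4177]
33 base x [0.3363 0.399 ] y [-0.6187 -0.5601] leaf x [0.3414 0.4056] y [-0.6181 -0.5161]
   top x [0.3414 0.3971] 618 low [0.4    0.4077]
34 base x [0.3259 0.3886] y [-0.6249 -0.5661] leaf x [0.3324 0.3955] y [-0.6248 -0.522 ]
   top x [0.3324 0.3866] 618 low [0.3901 0.3975]
35 base x [0.3155 0.3784] y [-0.6309 -0.572 ] leaf x [0.3232 0.3853] y [-0.6313 -0.5277]
   top x [0.3232 0.3762] 618 low [0.3802 0.3872]
36 base x [0.305  0.3682] y [-0.637  -0.5779] leaf x [0.3139 0.3747] y [-0.6377 -0.5333]
   top x [0.3139 0.3661] 618 low [0.3701 0.3768]
```

View pics/w3z.png

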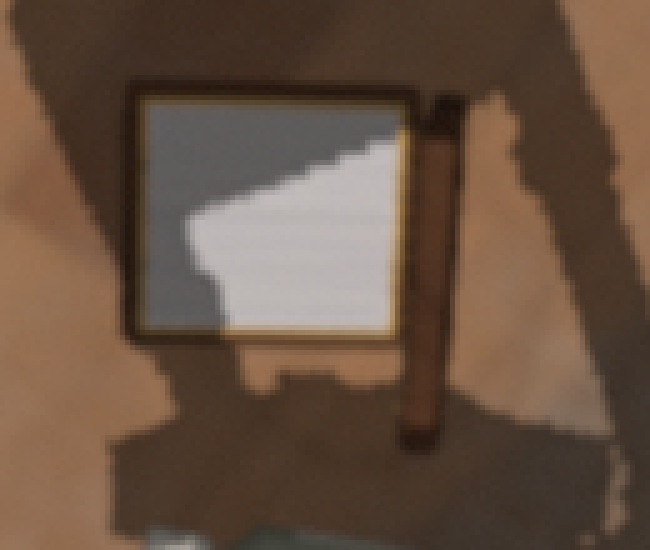

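```bash
cat >> h.py <<'E'
MY=33.
def ml(x,y):  # mirror-frame (rotated-world) coords -> world
    a=np.radians(MY);return x*np.cos(a)-y*np.sin(a),x*np.sin(a)+y*np.cos(a)
E
python3 - <<'E'
from h import *
x,y=ml(.437,-.589);print(x,y)
go(x,y,.2,33);go(x,y,.06,33)
E
```

```text
0.6872914298160012 -0.2559697062182879
row [ 3.  94.8  2.2] [-0.  -0.1  1.5] | pos [ 0.6109 -0.3121  0.2022] yawy 34.5 w 0.0001 t 7.45 F [-0.5 -0.7  0.6]
row [  2.7  94.8 142.2] [-0.  -0.1  1.5] | pos [ 0.6109 -0.3121  0.2022] yawy 34.5 w 0.0001 t 7.45 F [-0.5 -0.7  0.6]
```

>>> servo_tool(steps=[[3,48,0,0,0,1.5],[3,95,0,0,0,1.5],[3,95,0,0,0,1.5],[3,95,50,0,0,1.5],[3,95,100,0,0,1.5],[3,95,142,0,0,1.5],[3,95,142,0,0,1.5]])

```text
clock: 8.15
position: [0.6828, -0.2543, 0.0541]
ee_rot: [-0.007, 0.477, 0.879, -0.0]
contact_force: [-0.4, 0.9, -1.5]
width: 0.0003
```

```bash
python3 - <<'E'
from h import *
x,y=ml(.437,-.589)
go(x,y,.06,33)
p,d=cams.get_image("wrist");cv2.imwrite("pics/w4.png",p[:,:,::-1])
E
```

```text
row [-3.8  2.9 -6. ] [-0.4 -0.7 -0. ] | pos [ 0.6828 -0.2543  0.0541] yawy 33.0 w 0.0003 t 8.15 F [-0.4  0.9 -1.5]
```

View pics/w4.png

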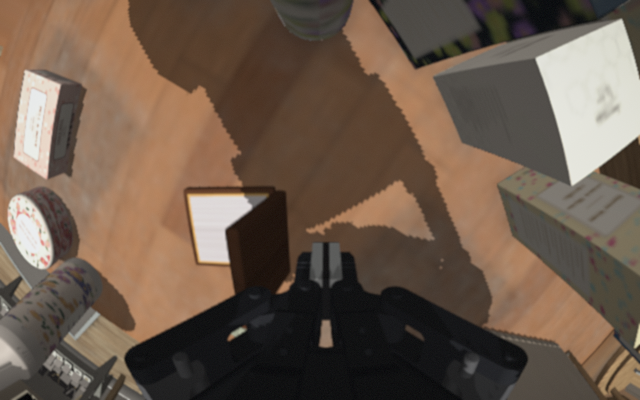

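The closed fingers are just behind the leaf (leaf at (258,240), fingertips at (325,265)). Now push it over.

>>> servo_tool(steps=[[0,-12,0,0,0,0],[0,-24,2,0,0,0],[0,-36,3,0,0,0],[0,-46,7,0,0,0],[0,-56,12,0,0,0],[0,-63,18,0,0,0],[0,-69,25,0,0,0],[0,-72,30,0,0,0]])

```text
clock: 9.0
position: [0.6272, -0.2968, 0.0292]
ee_rot: [-0.001, 0.478, 0.878, 0.0]
contact_force: [-0.5, 0.7, 0.4]
width: -0.0002
```

```bash
python3 - <<'E'
from h import *
s=telemetry.get_state();p,d=cams.get_image("wrist");cv2.imwrite("pics/w5.png",p[:,:,::-1])
x,y=ml(.402-.040,-.589);go(x,y,.017,33)
E
```

```text
row [ 1.  -1.9 11.3] [-0.1 -0.2 -0.1] | pos [ 0.6266 -0.2966  0.0283] yawy 32.9 w -0.0003 t 9.05 F [-0.3 -0.3 -0.6]
```

View pics/w5.png

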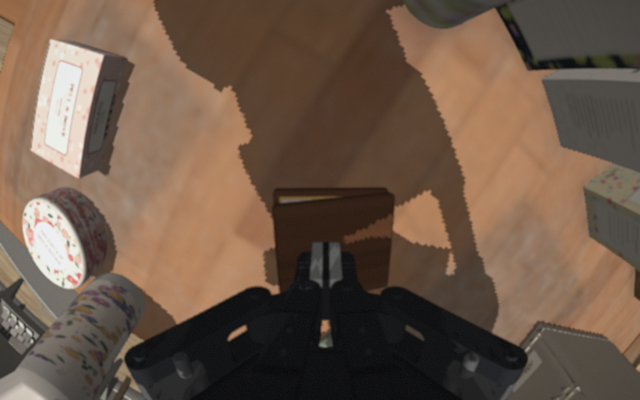

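The leaf lies nearly shut in the wrist view, with a gap left at (300,195). Press it down.

>>> servo_tool(steps=[[0,-5,4,0,0,0],[0,-8,8,0,0,0],[0,-10,12,0,0,0],[0,-10,14,0,0,0],[0,-10,14.5,0,0,0]])

```text
clock: 9.55
position: [0.6196, -0.3021, 0.0159]
ee_rot: [-0.0, 0.478, 0.879, -0.0]
contact_force: [-1.1, 0.0, 2.0]
width: 0.0
```

>>> servo_tool(steps=[[0,0,1,0,0,0],[0,0,2,0,0,0],[0,0,2.5,0,0,0],[0,0,2.5,0,0,0]])

```text
clock: 9.95
position: [0.6196, -0.3022, 0.0155]
ee_rot: [0.0, 0.478, 0.879, -0.0]
contact_force: [-4.9, 1.2, 10.4]
width: -0.0002
```

>>> servo_tool(steps=[[0,0,-10,0,0,0],[0,0,-60,0,0,0],[0,0,-110,0,0,0],[0,0,-120,0,0,0],[0,0,-120,0,0,0]], hand=255)

```text
clock: 10.45
position: [0.6217, -0.3029, 0.1368]
ee_rot: [0.004, 0.478, 0.879, -0.0]
contact_force: [-0.6, -0.5, 0.6]
width: -0.0001
```

>>> servo_tool(steps=[[0,0,0,0,0,0],[0,0,0,0,0,0],[0,0,0,0,0,0],[0,0,0,0,0,0],[0,0,0,0,0,0]], hand=0)

```text
clock: 10.95
position: [0.6195, -0.302, 0.1324]
ee_rot: [-0.001, 0.478, 0.879, 0.0]
contact_force: [-0.1, 0.1, -0.7]
width: 0.0723
```

```bash
python3 - <<'E'
from h import *
s=telemetry.get_state();p,d=cams.get_image("wrist");P=cloud("wrist",d,st=s);cv2.imwrite("pics/w6.png",p[:,:,::-1])
np.savez("w6.npz",p=p,P=P)
for o in spotter.outline_of("mirror_center","wrist")[:2]:
    Q=P[o["region"]];print(o["conf"],o["rect"],np.percentile(Q,[2,50,98],axis=0).round(3))
sub=P.reshape(-1,3);B=sub[(sub[:,2]>.010)&(sub[:,2]<.022)&(np.hypot(sub[:,0]-.63,sub[:,1]+.294)<.06)]
r=cv2.minAreaRect((B[:,:2]*1000).astype(np.float32));print(len(B),r,np.percentile(B[:,2],[2,50,98]))
for yaw in(31,33,35):
    a=np.radians(yaw);q=B[:,:2]@np.array([[np.cos(a),-np.sin(a)],[np.sin(a),np.cos(a)]]);print(yaw,np.percentile(q,[.5,99.5],axis=0).round(4).tolist())
c=B.mean(0);print(np.linalg.lstsq(np.c_[B[:,:2]-c[:2],np.ones(len(B))],B[:,2],rcond=None)[0])
go(.6295,-.294,.05,33)
E
```

```text
0.78 [301.9, 155.8, 81.0, 66.4] [[ 0.593 -0.326  0.008]
 [ 0.629 -0.291  0.015]
 [ 0.665 -0.257  0.016]]
0.54 [311.0, 260.7, 73.9, 31.3] [[ 0.652 -0.375  0.01 ]
 [ 0.686 -0.356  0.021]
 [ 0.714 -0.339  0.025]]
4799 ((630.5045776367188, -293.2258605957031), (68.66339111328125, 59.44032669067383), 33.5155143737793) [0.01281048 0.01475831 0.01617091]
31 [[0.356, -0.6052], [0.4213, -0.5459]]
33 [[0.3357, -0.6182], [0.4011, -0.5597]]
35 [[0.3149, -0.631], [0.3805, -0.5719]]
[ 0.00144675 -0.00482076  0.01472562]
row [ 1.4 12.6 82.9] [-0.  -0.  -0.1] | pos [ 0.6197 -0.3021  0.1329] yawy 32.9 w 0.0846 t 11.05 F [-1.   0.2  0.4]
```

View pics/w6.png

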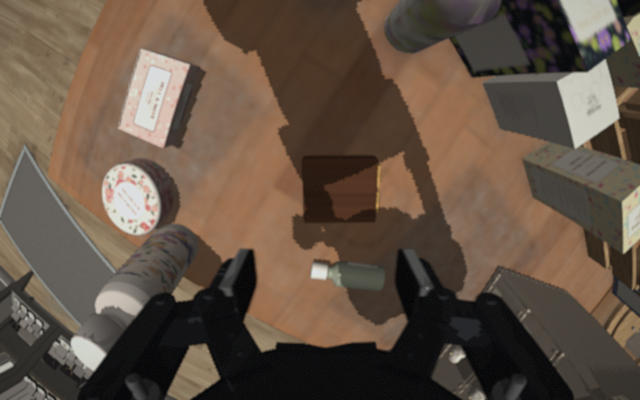

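The mirror is folded flat: its top is at 15 mm everywhere, and it sits at (340,188) in the view. Next, descend with the jaws open and grip across the 70 mm.

>>> servo_tool(steps=[[1,12.5,30,0,0,0],[1,12.5,70,0,0,0],[1,12.5,110,0,0,0],[1,12.5,130,0,0,0],[1,12.5,136,0,0,0],[1,12.5,137,0,0,0]])

```text
clock: 11.65
position: [0.6296, -0.2944, -0.0043]
ee_rot: [-0.001, 0.478, 0.879, 0.0]
contact_force: [-0.7, 0.0, 0.6]
width: 0.0853
```

>>> servo_tool(steps=[[0,0,0,0,0,0],[0,0,0,0,0,0],[0,0,0,0,0,0],[0,0,0,0,0,0],[0,0,0,0,0,0]], hand=255, grip_force=30)

```text
clock: 12.15
position: [0.631, -0.2952, -0.0016]
ee_rot: [0.002, 0.478, 0.879, 0.0]
contact_force: [-0.2, -1.0, 6.8]
width: 0.065
```

>>> servo_tool(steps=[[0,0,-5,0,0,0],[0,0,-15,0,0,0],[0,0,-30,0,0,0],[0,0,-60,0,0,0],[0,0,-100,0,0,0],[0,0,-150,0,0,0],[0,0,-150,0,0,0]])

```text
clock: 12.85
position: [0.6341, -0.2969, 0.1562]
ee_rot: [0.008, 0.478, 0.879, -0.0]
contact_force: [1.2, -0.6, -1.0]
width: 0.0655
```

```bash
python3 - <<'E'
from h import *
s=telemetry.get_state();p,d=cams.get_image("wrist");P=cloud("wrist",d,st=s);cv2.imwrite("pics/w7.png",p[:,:,::-1])
np.savez("w7.npz",p=p,P=P)
# box middle tray centre: y from -111: long -111..-27, mid -21..55 -> long c -69, mid c 17
ex=np.array([np.cos(np.radians(BY)),np.sin(np.radians(BY))]);ey=np.array([-ex[1],ex[0]])
for y in(.017,-.069):print(BC+ey*y)
go(*(BC+ey*.017),.12,-1.6)
E
```

```text
[0.42697467 0.01499337]
[ 0.42457341 -0.0709731 ]
row [372.8  -3.4  28.8] [ 0.4  0.4 34.5] | pos [ 0.6322 -0.2959  0.1524] yawy 32.9 w 0.0653 t 12.9 F [-1.1  0.2 -1. ]
```

View pics/w7.png

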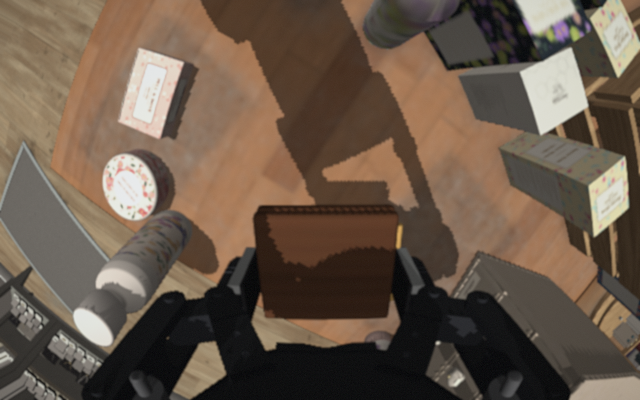

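```bash
python3 - <<'E'
from h import *
D=np.load("w7.npz");P=D["P"]
s=telemetry.get_state()
Q=P[200:322,250:405].reshape(-1,3);T=rq(s["ee_rot"]).inv().apply(Q-s["position"])
m=(T[:,2]>-.035)&(T[:,2]<.01)&(abs(T[:,1])<.033)
T=T[m];print(len(T),np.percentile(T,[1,50,99],axis=0).round(4))
E
```

```text
15585 [[-0.0286 -0.0309 -0.0287]
 [ 0.0067  0.0003 -0.02  ]
 [ 0.0297  0.0323 -0.0086]]
```

The mirror is held square and centred, about level with the fingertips. Carry it round the front to above the middle tray.

>>> servo_tool(steps=[[25,-38,0,0,0,0],[50,-77,0,0,0,0],[75,-115,0,0,0,0],[98,-150,0,0,0,4],[140,-125,0,0,0,9],[185,-100,0,0,0,14],[230,-75,0,0,0,20],[270,-55,0,0,0,26]])

```text
clock: 13.7
position: [0.4352, -0.0958, 0.1456]
ee_rot: [-0.001, 0.665, 0.747, -0.0]
contact_force: [0.8, -0.3, -0.4]
width: 0.065
```

```bash
python3 - <<'E'
from h import *
D=np.load("top3.npz");P=D["P"];p=D["p"]
cv2.imwrite("pics/t3z.png",cv2.resize(p[190:260,255:375],None,fx=6,fy=6,interpolation=cv2.INTER_NEAREST)[:,:,::-1])
ex=np.array([np.cos(np.radians(BY)),np.sin(np.radians(BY))]);ey=np.array([-ex[1],ex[0]])
M=(abs(P[...,0]-.427)<.09)&(abs(P[...,1])<.15);Q=P[M];b=np.c_[(Q[:,:2]-BC)@ex,(Q[:,:2]-BC)@ey,Q[:,2]]
c=b[abs(b[:,0])<.045]
for y in np.arange(-.126,.07,.003):
    q=c[(c[:,1]>=y)&(c[:,1]<y+.003)]
    if len(q):print(round(y*1000),len(q),np.round(np.median(q[:,2])*1000,0),end=" ; ")
print()
c=b[(b[:,1]>-.1)&(b[:,1]<.045)]
for x in np.arange(-.075,.075,.003):
    q=c[(c[:,0]>=x)&(c[:,0]<x+.003)]
    if len(q):print(round(x*1000),len(q),np.round(np.median(q[:,2])*1000,0),end=" ; ")
print();go(*(BC+ey*.017),.12,-1.6)
E
```

```text
-126 20 2.0 ; -123 21 -327.0 ; -120 57 42.0 ; -117 57 44.0 ; -114 95 23.0 ; -111 45 1.0 ; -108 40 3.0 ; -105 40 2.0 ; -102 40 5.0 ; -99 40 4.0 ; -96 40 4.0 ; -93 36 4.0 ; -90 41 3.0 ; -87 33 5.0 ; -84 39 3.0 ; -81 38 4.0 ; -78 37 4.0 ; -75 38 3.0 ; -72 43 4.0 ; -69 34 3.0 ; -66 31 5.0 ; -63 35 5.0 ; -60 39 5.0 ; -57 37 4.0 ; -54 35 3.0 ; -51 32 4.0 ; -48 35 4.0 ; -45 38 5.0 ; -42 33 5.0 ; -39 34 5.0 ; -36 45 3.0 ; -33 44 2.0 ; -30 30 2.0 ; -27 45 24.0 ; -24 50 16.0 ; -21 45 3.0 ; -18 34 3.0 ; -15 35 5.0 ; -12 36 2.0 ; -9 29 2.0 ; -6 24 1.0 ; -3 28 -213.0 ; 0 22 -427.0 ; 3 19 -429.0 ; 6 17 -428.0 ; 9 13 -433.0 ; 12 14 -409.0 ; 15 14 -404.0 ; 18 17 -405.0 ; 21 13 -407.0 ; 24 10 -408.0 ; 27 10 -406.0 ; 30 12 -406.0 ; 33 9 -406.0 ; 36 12 -410.0 ; 39 9 -407.0 ; 42 11 -410.0 ; 45 5 -405.0 ; 48 8 -410.0 ; 51 5 -716.0 ; 54 1 -898.0 ; 57 2 -728.0 ; 60 3 -738.0 ; 63 1 -905.0 ; 66 2 -730.0 ; 69 1 -723.0 ; 
-75 195 -0.0 ; -72 173 -1.0 ; -69 187 -4.0 ; -66 315 19.0 ; -63 179 31.0 ; -60 134 43.0 ; -57 112 -406.0 ; -54 96 -429.0 ; -51 74 -409.0 ; -48 99 -428.0 ; -45 75 -399.0 ; -42 110 -401.0 ; -39 116 -320.0 ; -36 81 -303.0 ; -33 63 -302.0 ; -30 66 3.0 ; -27 56 3.0 ; -24 54 3.0 ; -21 54 2.0 ; -18 49 3.0 ; -15 59 3.0 ; -12 44 5.0 ; -9 34 6.0 ; -6 49 4.0 ; -3 55 3.0 ; 0 50 3.0 ; 3 50 4.0 ; 6 37 4.0 ; 9 38 5.0 ; 12 27 6.0 ; 15 27 5.0 ; 18 25 5.0 ; 21 30 5.0 ; 24 28 7.0 ; 27 22 5.0 ; 30 29 5.0 ; 33 30 6.0 ; 36 28 6.0 ; 39 21 6.0 ; 42 23 5.0 ; 45 23 6.0 ; 48 22 6.0 ; 51 23 6.0 ; 54 71 18.0 ; 57 111 29.0 ; 60 22 44.0 ; 63 19 45.0 ; 66 2 41.0 ; 
row [111.    4.6  25.8] [-0.1 -0.1  8.2] | pos [ 0.4352 -0.0958  0.1456] yawy 6.6 w 0.065 t 13.7 F [ 0.8 -0.3 -0.4]
```

View pics/t3z.png

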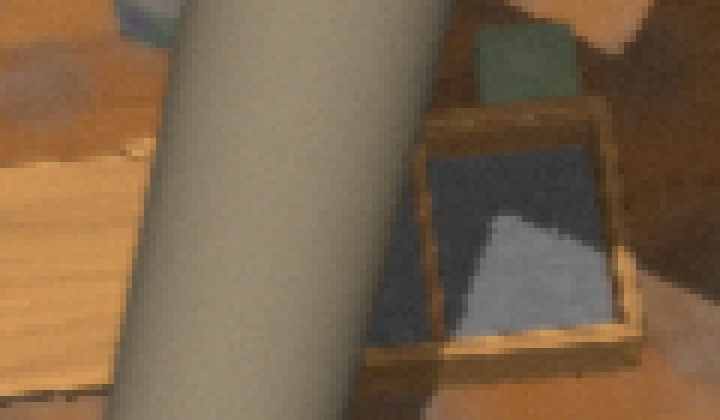

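The divider and end wall fall where the model puts them, within about 2 mm. Go to hover over the middle tray.

>>> servo_tool(steps=[[40,2,10,0,0,4],[80,4,20,0,0,8],[111,4.5,26,0,0,8.2],[111,4.5,26,0,0,8.2],[111,4.5,26,0,0,8.2]])

```text
clock: 14.2
position: [0.427, 0.0134, 0.1198]
ee_rot: [-0.0, 0.714, 0.7, -0.001]
contact_force: [0.6, 0.8, -1.6]
width: 0.0652
```

```bash
cat >> h.py <<'E'
ex=np.array([np.cos(np.radians(BY)),np.sin(np.radians(BY))]);ey=np.array([-ex[1],ex[0]])
def bx(x,y): return BC+ex*x+ey*y
def boxchk(P):
    """profile of box with P world cloud"""
    Q=P.reshape(-1,3);b=np.c_[(Q[:,:2]-BC)@ex,(Q[:,:2]-BC)@ey,Q[:,2]];return b
E
python3 - <<'E'
from h import *
s=telemetry.get_state();p,d=cams.get_image("wrist");P=cloud("wrist",d,st=s);cv2.imwrite("pics/w8.png",p[:,:,::-1]);np.savez("w8.npz",p=p,P=P)
b=boxchk(P);v=b[(abs(b[:,1])<.14)&(abs(b[:,0])<.1)]
# outer edges
r=v[(v[:,2]>.043)&(v[:,2]<.05)]
for n,c in(("x",0),("y",1)):
    h,e=np.histogram(r[:,c]*1000,bins=np.arange(-130,131,4));print(n,{int(a):int(k) for a,k in zip(e,h) if k>10})
go(*bx(0,.017),.0035,-1.6)
E
```

```text
x {-66: 116, -62: 1061, -58: 1022, -54: 79, -50: 29, -46: 29, -42: 31, -38: 32, -34: 29, -30: 28, -26: 27, -22: 29, -18: 33, -14: 28, -10: 27, -6: 27, -2: 32, 2: 27, 6: 26, 10: 31, 14: 28, 18: 26, 22: 25, 26: 26, 30: 27, 34: 30, 38: 29, 42: 29, 46: 30, 50: 30, 54: 91, 58: 1012, 62: 1025, 66: 128}
y {-118: 294, -114: 459, -110: 182, -106: 55, -102: 61, -98: 52, -94: 67, -90: 56, -86: 60, -82: 47, -78: 45, -74: 28, -18: 51, -14: 72, -10: 66, -6: 71, -2: 75, 2: 81, 6: 89, 10: 107, 14: 106, 18: 109, 22: 106, 26: 106, 30: 118, 34: 114, 38: 113, 42: 115, 46: 117, 50: 119, 54: 119, 58: 125, 62: 126, 66: 139, 70: 127, 74: 135, 78: 122, 82: 125, 86: 133, 90: 136, 94: 128, 98: 129, 102: 136, 106: 134, 110: 133, 114: 135, 118: 42}
row [  2.4  -0.7 116.6] [-0.   0.   0.4] | pos [0.4277 0.0126 0.1201] yawy -1.2 w 0.065 t 14.25 F [ 1.5 -0.7 -0.1]
```

View pics/w8.png

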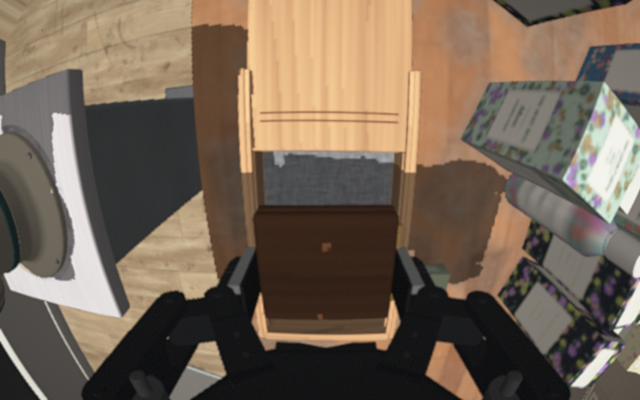

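The wrist view shows the mirror at (327,265) centred between the box's side rims, and the measured box matches its model. Lower it.

>>> servo_tool(steps=[[2.4,-0.7,40,0,0,0.4],[2.4,-0.7,70,0,0,0.4],[2.4,-0.7,90,0,0,0.4],[2.4,-0.7,105,0,0,0.4],[2.4,-0.7,112,0,0,0.4],[2.4,-0.7,115,0,0,0.4],[2.4,-0.7,116,0,0,0.4],[2.4,-0.7,116,0,0,0.4]])

```text
clock: 15.05
position: [0.4279, 0.015, 0.0049]
ee_rot: [0.001, 0.717, 0.697, 0.0]
contact_force: [0.2, -0.4, -0.6]
width: 0.065
```

>>> servo_tool(steps=[[0,0,1,0,0,0],[0,0,1,0,0,0]])

```text
clock: 15.25
position: [0.4275, 0.0154, 0.0038]
ee_rot: [0.0, 0.717, 0.697, 0.0]
contact_force: [0.3, -0.0, -1.3]
width: 0.0655
```

>>> servo_tool(steps=[[0,0,0,0,0,0],[0,0,0,0,0,0],[0,0,0,0,0,0],[0,0,-8,0,0,0],[0,0,-30,0,0,0],[0,0,-70,0,0,0],[0,0,-110,0,0,0],[0,0,-140,0,0,0]], hand=35)

```text
clock: 16.05
position: [0.4278, 0.0154, 0.1463]
ee_rot: [0.001, 0.717, 0.697, 0.001]
contact_force: [0.8, -0.5, -0.3]
width: 0.0735
```

```bash
python3 - <<'E'
from h import *
s=telemetry.get_state();p,d=cams.get_image("wrist");P=cloud("wrist",d,st=s);cv2.imwrite("pics/w9.png",p[:,:,::-1])
b=boxchk(P);v=b[(abs(b[:,0])<.054)&(b[:,1]>-.02)&(b[:,1]<.054)&(b[:,2]>.013)&(b[:,2]<.03)]
print(len(v),cv2.minAreaRect((v[:,:2]*1000).astype(np.float32)),np.percentile(v[:,2],[2,50,98]))
print(s["width"]);go(.437,-.309,.15,9.3)
E
```

```text
5174 ((-0.1557159423828125, 16.53362464904785), (107.68476867675781, 73.06059265136719), 0.003719229018315673) [0.01473457 0.01982408 0.02377784]
0.0734660437937695
row [-323.7   15.6    0.7] [  0.6   0.1 -11. ] | pos [0.4308 0.015  0.1502] yawy -1.7 w 0.0739 t 16.1 F [1.1 0.2 2.9]
```

View pics/w9.png

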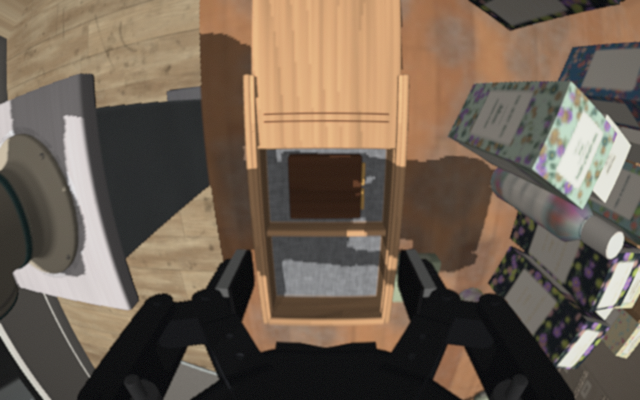

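The mirror lies flat in the middle tray at (325,187), with its top at 20 mm. Move on to the soap.

>>> servo_tool(steps=[[-50,3,0,0,0,-3],[-100,6,0,0,0,-6],[-150,8,0,0,0,-9],[-200,10,0,0,0,-11],[-250,12,0,0,0,-11],[-300,15,0,0,0,-11],[-323,16,0,0,0,-11],[-323,16,0,0,0,-11]], hand=0)

```text
clock: 16.9
position: [0.434, -0.3117, 0.1434]
ee_rot: [0.001, 0.649, 0.761, -0.0]
contact_force: [-0.9, 0.5, -0.2]
width: 0.0853
```

```bash
python3 - <<'E'
from h import *
s=telemetry.get_state();p,d=cams.get_image("wrist");P=cloud("wrist",d,st=s);cv2.imwrite("pics/w10.png",p[:,:,::-1])
np.savez("w10.npz",p=p,P=P)
for o in spotter.outline_of("soap_center","wrist")[:1]:
    Q=P[o["region"]];print(o["conf"],o["rect"],np.percentile(Q,[2,50,98],axis=0).round(3))
    t=Q[abs(Q[:,2]-np.percentile(Q[:,2],70))<.003];print(np.median(t[:,2]),cv2.minAreaRect((t[:,:2]*1000).astype(np.float32)))
go(.438,-.31,.003,9.3)
E
```

```text
0.7 [300.0, 141.8, 64.6, 91.6] [[ 0.412 -0.345  0.011]
 [ 0.439 -0.305  0.025]
 [ 0.469 -0.269  0.026]]
0.02500887638203586 ((440.1918029785156, -308.99969482421875), (55.927547454833984, 78.19335174560547), 9.17761516571045)
row [ -3.5   4.4 140.1] [-0.  -0.1 -0. ] | pos [ 0.4332 -0.3075  0.1431] yawy 9.3 w 0.0855 t 17.0 F [0.4 0.4 0.1]
```

View pics/w10.png

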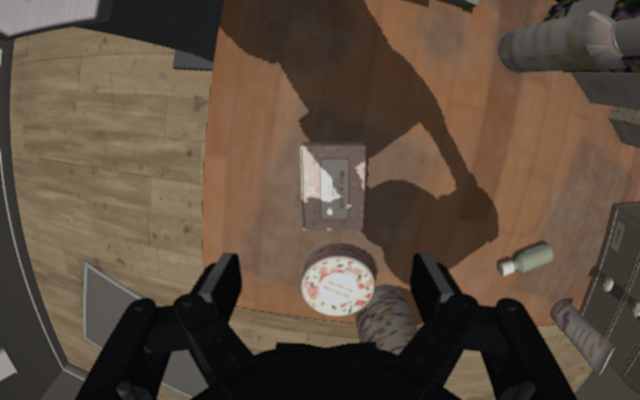

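The soap is at (333,187); the fit gives (0.4402, -0.309), yaw 9.2°, 56 x 78 mm, which matches its stated size. Descend and grip.

>>> servo_tool(steps=[[-2.5,6,45,0,0,0],[-2.5,6,90,0,0,0],[-2.5,6,120,0,0,0],[-2.5,6,135,0,0,0],[-2.5,6,135,0,0,0]])

```text
clock: 17.5
position: [0.4384, -0.3059, 0.0063]
ee_rot: [-0.003, 0.647, 0.763, 0.0]
contact_force: [0.9, -0.2, 0.3]
width: 0.0857
```

```bash
python3 - <<'E'
from h import *
go(.4402,-.309,.008,9.2)
E
```

```text
row [-3.3  1.2 -1.7] [-0.2 -0.3  0.2] | pos [ 0.4384 -0.3059  0.0063] yawy 9.4 w 0.0857 t 17.5 F [ 0.9 -0.2  0.3]
```

>>> servo_tool(steps=[[-2.5,1,0,0,0,0],[-2.5,1,0,0,0,0],[-2.5,1,0,0,0,0]])

```text
clock: 17.8
position: [0.4424, -0.3122, 0.0098]
ee_rot: [0.001, 0.647, 0.762, 0.0]
contact_force: [0.2, -0.0, -0.2]
width: 0.0853
```

>>> servo_tool(steps=[[0,0,0,0,0,0],[0,0,0,0,0,0],[0,0,0,0,0,0],[0,0,0,0,0,0],[0,0,0,0,0,0]], hand=255)

```text
clock: 18.3
position: [0.4416, -0.3119, 0.009]
ee_rot: [0.0, 0.647, 0.762, 0.0]
contact_force: [-0.0, 1.9, 5.9]
width: 0.055
```

>>> servo_tool(steps=[[0,0,-5,0,0,0],[0,0,-20,0,0,0],[0,0,-50,0,0,0],[0,0,-90,0,0,0],[0,0,-120,0,0,0],[0,0,-120,0,0,0],[0,0,-120,0,0,0]])

```text
clock: 19.0
position: [0.4415, -0.3117, 0.1287]
ee_rot: [0.0, 0.647, 0.762, 0.0]
contact_force: [-0.4, 0.1, -1.8]
width: 0.055
```

```bash
python3 - <<'E'
from h import *
s=telemetry.get_state();p,d=cams.get_image("wrist");P=cloud("wrist",d,st=s);cv2.imwrite("pics/w11.png",p[:,:,::-1])
T=rq(s["ee_rot"]).inv().apply(P.reshape(-1,3)-s["position"])
m=(T[:,2]>-.05)&(T[:,2]<.02)&(abs(T[:,1])<.026)&(abs(T[:,0])<.06)
T=T[m];t=T[T[:,2]<np.percentile(T[:,2],5)+.008];print(len(T),np.percentile(T,[1,50,99],axis=0).round(4),cv2.minAreaRect((t[:,:2]*1000).astype(np.float32)),np.median(t[:,2]))
go(*bx(0,-.069),.1,-1.6)
E
```

```text
16638 [[-0.0338 -0.0254 -0.0173]
 [ 0.0142 -0.     -0.016 ]
 [ 0.0424  0.0254  0.0039]] ((3.385650634765625, -0.008653640747070312), (78.66143035888672, 51.992034912109375), 0.015634816139936447) -0.01601147901439147
row [239.6  22.9  27.9] [-0.1 -0.1 10.9] | pos [ 0.4408 -0.3111  0.1276] yawy 9.3 w 0.0557 t 19.05 F [-0.8 -0.2 -2.2]
```

View pics/w11.png

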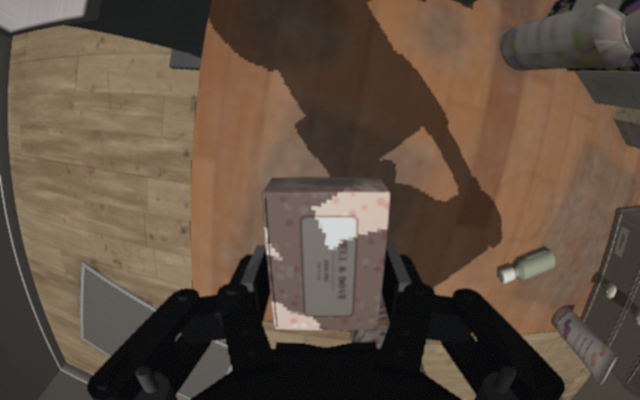

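The soap is held level and square, centred 3.4 mm along tool x. Carry it to above the long tray, then re-measure the tray from close up.

>>> servo_tool(steps=[[45,4,0,0,0,3],[90,8,0,0,0,6],[135,12,0,0,0,9],[180,18,0,0,0,10.9],[215,22,0,0,0,10.9],[237,23,10,0,0,10.9],[237,23,20,0,0,10.9],[237,23,20,0,0,10.9]])

```text
clock: 19.85
position: [0.4239, -0.0735, 0.1061]
ee_rot: [-0.002, 0.716, 0.698, -0.001]
contact_force: [-0.1, 0.6, -0.9]
width: 0.0551
```

>>> servo_tool(steps=[[0,0,0,0,0,0],[0,0,0,0,0,0]])

```text
clock: 20.05
position: [0.4262, -0.0752, 0.1082]
ee_rot: [0.0, 0.717, 0.697, -0.0]
contact_force: [-0.2, -1.3, -0.5]
width: 0.0556
```

```bash
python3 - <<'E'
from h import *
s=telemetry.get_state();p,d=cams.get_image("wrist");P=cloud("wrist",d,st=s);cv2.imwrite("pics/w12.png",p[:,:,::-1]);np.savez("w12.npz",p=p,P=P)
b=boxchk(P);v=b[(abs(b[:,1])<.14)&(abs(b[:,0])<.1)]
c=v[(abs(v[:,0])<.05)&(v[:,2]>.02)&(v[:,2]<.034)&(v[:,1]<.01)];h,e=np.histogram(c[:,1]*1000,bins=np.arange(-40,0,1));print("div",dict(zip(e.astype(int).tolist(),h.tolist())))
for lab,lo,hi in(("div top",-.035,-.012),):
    c=v[(abs(v[:,0])>.035)&(abs(v[:,0])<.054)&(v[:,1]>lo)&(v[:,1]<hi)]
    for y in np.arange(lo,hi,.002):
        q=c[(c[:,1]>=y)&(c[:,1]<y+.002)]
        if len(q):print(round(y*1000,1),len(q),np.percentile(q[:,2]*1000,[10,50,90]).round(0))
go(*bx(0,-.0724),.0145,-1.6)
E
```

```text
div {-40: 0, -39: 0, -38: 0, -37: 0, -36: 0, -35: 0, -34: 0, -33: 0, -32: 0, -31: 0, -30: 0, -29: 0, -28: 0, -27: 0, -26: 122, -25: 165, -24: 190, -23: 182, -22: 160, -21: 224, -20: 78, -19: 0, -18: 0, -17: 0, -16: 0, -15: 0, -14: 0, -13: 0, -12: 0, -11: 18, -10: 28, -9: 54, -8: 53, -7: 41, -6: 45, -5: 50, -4: 33, -3: 45, -2: 52}
-35.0 119 [ 4.  5. 11.]
-33.0 135 [4. 5. 6.]
-31.0 116 [ 4.  5. 10.]
-29.0 43 [ 4.  5. 26.]
-27.0 48 [24. 25. 32.]
-25.0 137 [24. 25. 26.]
-23.0 142 [24. 25. 26.]
-21.0 285 [ 4. 17. 25.]
-19.0 133 [ 4.  5. 21.]
-17.0 123 [ 4.  5. 12.]
-15.0 133 [4. 5. 6.]
-13.0 63 [ 4.  5. 21.]
row [ 0.8 -1.8 93.9] [ 0.   0.  -0.1] | pos [ 0.4262 -0.0752  0.1084] yawy -1.7 w 0.0551 t 20.1 F [ 0.7 -0.6 -1.1]
```

View pics/w12.png

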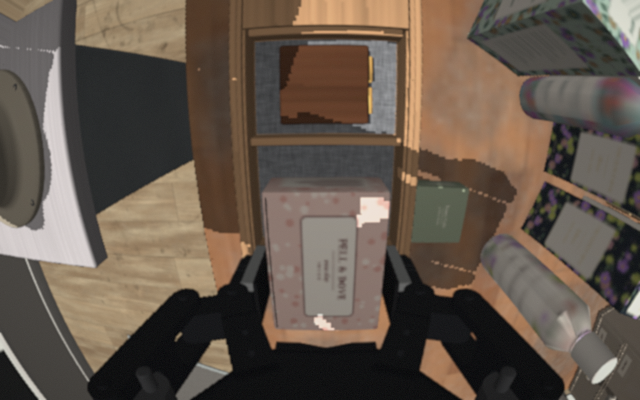

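The divider shows at box y -26 to -20 mm, about 0.8 mm off the model, so I'll shift by that. The mirror sits well in its tray at (325,85). Lower the soap in stages.

>>> servo_tool(steps=[[1.2,-1.8,20,0,0,0],[1.2,-1.8,40,0,0,0],[1.2,-1.8,55,0,0,0],[1.2,-1.8,60,0,0,0],[1.2,-1.8,60,0,0,0]])

```text
clock: 20.6
position: [0.4239, -0.0734, 0.048]
ee_rot: [-0.0, 0.717, 0.697, -0.0]
contact_force: [0.3, 0.4, 0.1]
width: 0.0553
```

```bash
python3 - <<'E'
from h import *
s=telemetry.get_state();p,d=cams.get_image("wrist");P=cloud("wrist",d,st=s);cv2.imwrite("pics/w13.png",p[:,:,::-1])
b=boxchk(P);c=b[(abs(b[:,0])<.027)&(b[:,1]>-.13)&(b[:,1]<-.01)]
t=c[(c[:,2]>.045)&(c[:,2]<.056)]
for x in(-.02,-.01,0,.01,.02):
    q=t[abs(t[:,0]-x)<.004];print(x,np.percentile(q[:,1],[0.5,99.5]).round(4))
q=c[(c[:,2]>.023)&(c[:,2]<.028)];print("div",np.percentile(q[:,1],[1,99]).round(4))
go(*bx(0,-.072),.0145,-1.6)
E
```

```text
-0.02 [-0.0298 -0.0287]
-0.01 [-0.0297 -0.0286]
0 [-0.0298 -0.0287]
0.01 [-0.0297 -0.0287]
0.02 [-0.0298 -0.0287]
div [-0.0253 -0.0196]
row [-0.6  0.1 34.1] [ 0.  0. -0.] | pos [ 0.4244 -0.0734  0.0486] yawy -1.6 w 0.055 t 20.65 F [-0.8 -1.1 -0.2]
```

View pics/w13.png

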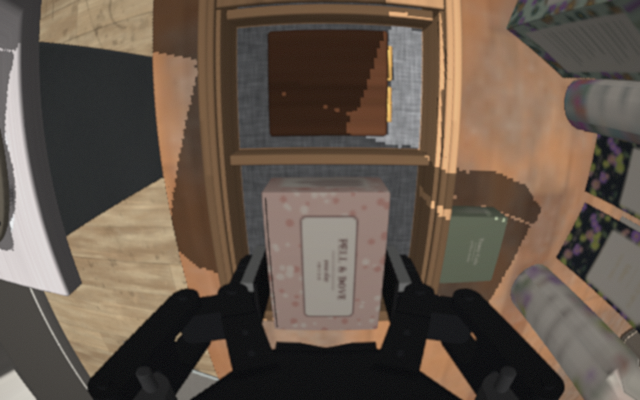

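The soap's edge is at -29 mm against the divider edge at -25.4 mm, about the ideal 3 mm gap. Go down.

>>> servo_tool(steps=[[0.3,0,8,0,0,0],[0.3,0,15,0,0,0],[0.3,0,21,0,0,0],[0.3,0,27,0,0,0],[0.3,0,31,0,0,0],[0.3,0,32.5,0,0,0],[0.3,0,33.5,0,0,0],[0.3,0,33.5,0,0,0]])

```text
clock: 21.45
position: [0.4241, -0.0726, 0.0148]
ee_rot: [-0.0, 0.717, 0.697, 0.0]
contact_force: [-0.6, -0.2, -0.9]
width: 0.0551
```

>>> servo_tool(steps=[[0,0,0.5,0,0,0],[0,0,0.5,0,0,0],[0,0,0.5,0,0,0],[0,0,-8,0,0,0],[0,0,-30,0,0,0],[0,0,-70,0,0,0],[0,0,-110,0,0,0],[0,0,-130,0,0,0]], hand=45)

```text
clock: 22.25
position: [0.4257, -0.0731, 0.1487]
ee_rot: [0.003, 0.717, 0.697, 0.001]
contact_force: [0.5, 0.1, -0.3]
width: 0.0701
```

```bash
python3 - <<'E'
from h import *
s=telemetry.get_state();p,d=cams.get_image("wrist");P=cloud("wrist",d,st=s);cv2.imwrite("pics/w14.png",p[:,:,::-1])
b=boxchk(P);v=b[(abs(b[:,0])<.045)&(abs(b[:,1])<.12)]
t=v[(v[:,1]<-.028)&(v[:,2]>.027)&(v[:,2]<.036)];print("soap",cv2.minAreaRect((t[:,:2]*1000).astype(np.float32)),np.percentile(t[:,2],[2,50,98]))
t=v[(v[:,1]>-.018)&(v[:,1]<.052)&(v[:,2]>.016)&(v[:,2]<.026)];print("mirror",cv2.minAreaRect((t[:,:2]*1000).astype(np.float32)),np.percentile(t[:,2],[2,50,98]))
go(.436,.25,.15,88.4)
E
```

```text
soap ((0.1641387939453125, -69.79124450683594), (82.45699310302734, 89.84185791015625), 89.84761810302734) [0.02835267 0.03008522 0.033763  ]
mirror ((1.2292327880859375, 18.998260498046875), (59.2509651184082, 67.06649017333984), 89.87022399902344) [0.0182174  0.01979399 0.02135835]
row [ 3.237e+02  1.000e-01 -3.000e-01] [  0.3   0.6 -90. ] | pos [ 0.4271 -0.0736  0.1507] yawy -1.6 w 0.0707 t 22.3 F [ 1.  -0.6  2.1]
```

View pics/w14.png

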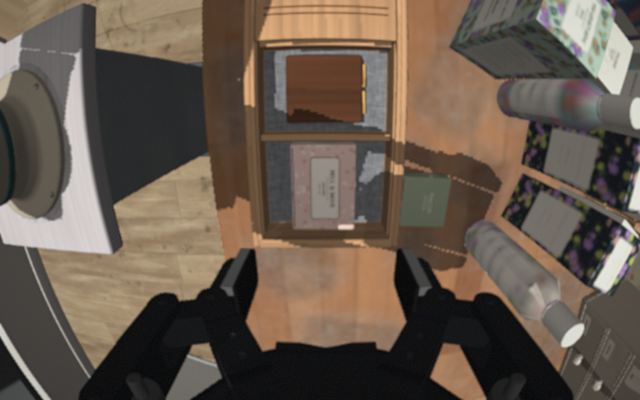

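The soap lies flat in the long tray at (323,187) with its top at 30 mm, and the mirror is unchanged at (325,90). Go back to the pull bar to close the cover.

>>> servo_tool(steps=[[40,0,0,0,0,-8.5],[80,0,0,0,0,-17],[120,0,0,0,0,-25.5],[160,0,0,0,0,-34],[200,0,0,0,0,-42.5],[240,0,0,0,0,-51],[280,0,0,0,0,-59.5],[323,0,0,0,0,-68]], hand=110)

```text
clock: 23.1
position: [0.4324, 0.2517, 0.1451]
ee_rot: [0.0, 0.201, 0.98, -0.0]
contact_force: [1.4, 0.4, 0.1]
width: 0.0485
```

```bash
python3 - <<'E'
from h import *
go(.434,.2545,.1,88.4)
E
```

```text
row [-0.3  3.2 45.1] [ -0.    0.  -21.6] | pos [0.4324 0.2517 0.1451] yawy 66.8 w 0.0485 t 23.1 F [1.4 0.4 0.1]
```

>>> servo_tool(steps=[[0,1,0,0,0,-8],[0,2,0,0,0,-16],[0,3,20,0,0,-21.6],[0,3,35,0,0,-21.6],[0,3,35,0,0,-21.6]])

```text
clock: 23.6
position: [0.4322, 0.2524, 0.1082]
ee_rot: [-0.002, 0.017, 1.0, -0.001]
contact_force: [-0.3, -0.4, 1.0]
width: 0.0486
```

```bash
python3 - <<'E'
from h import *
s=telemetry.get_state();p,d=cams.get_image("wrist");P=cloud("wrist",d,st=s);cv2.imwrite("pics/w15.png",p[:,:,::-1])
Q=P[(p.sum(2)<150)&(abs(P[...,2]-.0545)<.006)&(abs(P[...,1]-.255)<.03)&(abs(P[...,0]-.434)<.04)]
print(len(Q),cv2.minAreaRect((Q[:,:2]*1000).astype(np.float32)) if len(Q) else 0)
go(.4345,.2545,.048,88.4)
E
```

```text
374 ((435.0743713378906, 254.67308044433594), (9.74283218383789, 45.510108947753906), 88.5775146484375)
row [-1.5  1.9 61.3] [-0.1 -0.1 -0.4] | pos [0.4331 0.2527 0.1093] yawy 88.0 w 0.0484 t 23.65 F [ 1.5  0.2 -0.2]
```

View pics/w15.png

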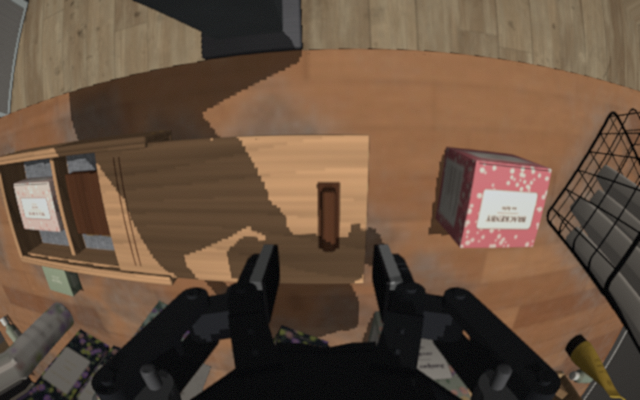

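The bar is at (328,215) in the view and measured at (0.435, 0.2547), centred between the fingers. Descend, grip, slide.

>>> servo_tool(steps=[[-1.5,2,30,0,0,-0.4],[-1.5,2,50,0,0,-0.4],[-1.5,2,60,0,0,-0.4],[-1.5,2,60,0,0,-0.4]])

```text
clock: 24.05
position: [0.4352, 0.2547, 0.0494]
ee_rot: [-0.001, 0.014, 1.0, -0.0]
contact_force: [0.6, -0.3, -0.2]
width: 0.0488
```

>>> servo_tool(steps=[[0,0,0,0,0,0],[0,0,0,0,0,0],[0,0,0,0,0,0],[0,0,0,0,0,0],[0,0,0,0,0,0]], hand=255, grip_force=20)

```text
clock: 24.55
position: [0.4364, 0.2542, 0.0509]
ee_rot: [0.001, 0.013, 1.0, -0.001]
contact_force: [0.4, -4.5, 6.2]
width: 0.0094
```

>>> servo_tool(steps=[[0,-15,0,0,0,0],[0,-40,0,0,0,0],[0,-65,0,0,0,0],[0,-90,0,0,0,0],[0,-115,0,0,0,0],[0,-140,0,0,0,0],[0,-155,0,0,0,0],[0,-158,0,0,0,0]])

```text
clock: 25.35
position: [0.432, 0.0964, 0.0509]
ee_rot: [0.001, 0.015, 1.0, 0.001]
contact_force: [-1.6, 2.5, 6.7]
width: 0.0091
```

>>> servo_tool(steps=[[0,-2,0,0,0,0],[0,-4,0,0,0,0],[0,-6,0,0,0,0],[0,-7,0,0,0,0]])

```text
clock: 25.75
position: [0.4319, 0.0907, 0.0509]
ee_rot: [0.001, 0.014, 1.0, 0.001]
contact_force: [-2.0, 2.6, 6.5]
width: 0.0087
```

>>> servo_tool(steps=[[0,-2,0,0,0,0],[0,-3,0,0,0,0],[0,-4,0,0,0,0],[0,-5,0,0,0,0],[0,-5.5,0,0,0,0]])

```text
clock: 26.25
position: [0.4318, 0.0861, 0.0509]
ee_rot: [0.001, 0.015, 1.0, 0.002]
contact_force: [-1.4, 5.0, 7.4]
width: 0.009
```

>>> servo_tool(steps=[[0,-1,0,0,0,0],[0,-2,0,0,0,0],[0,-2.5,0,0,0,0]])

```text
clock: 26.55
position: [0.4318, 0.0859, 0.051]
ee_rot: [0.001, 0.016, 1.0, 0.004]
contact_force: [-0.4, 13.8, 5.7]
width: 0.0089
```

The cover is home: y stalls at 0.0859 against 0.0864 expected, and the force rises to 14 N. Relax, release and rise.

>>> servo_tool(steps=[[0,2,0,0,0,0],[0,2,0,0,0,0]])

```text
clock: 26.75
position: [0.4318, 0.0861, 0.0509]
ee_rot: [0.001, 0.015, 1.0, 0.002]
contact_force: [-0.9, 4.8, 6.4]
width: 0.009
```

>>> servo_tool(steps=[[0,0,0,0,0,0],[0,0,0,0,0,0],[0,0,-5,0,0,0],[0,0,-30,0,0,0],[0,0,-70,0,0,0],[0,0,-110,0,0,0],[0,0,-150,0,0,0]], hand=140)

```text
clock: 27.45
position: [0.4306, 0.0839, 0.2016]
ee_rot: [-0.0, 0.014, 1.0, 0.0]
contact_force: [1.0, -0.3, 0.0]
width: 0.0384
```

```bash
python3 - <<'E'
from h import *
s=telemetry.get_state();p,d=cams.get_image("wrist");P=cloud("wrist",d,st=s);cv2.imwrite("pics/w16.png",p[:,:,::-1])
Q=P[(p.sum(2)<150)&(abs(P[...,2]-.0545)<.006)&(abs(P[...,1]-.087)<.03)&(abs(P[...,0]-.432)<.04)]
print(len(Q),cv2.minAreaRect((Q[:,:2]*1000).astype(np.float32)) if len(Q) else 0,s["contact_force"],s["clock"])
p,d=cams.get_image("top");cv2.imwrite("pics/top9.png",cv2.resize(p[100:300,200:480],(784,560))[:,:,::-1])
E
```

```text
410 ((430.25701904296875, 87.07238006591797), (7.970172882080078, 45.07205581665039), 88.29655456542969) [ 0.97410057 -0.31483187  0.00529836] 27.45
```

View pics/w16.png

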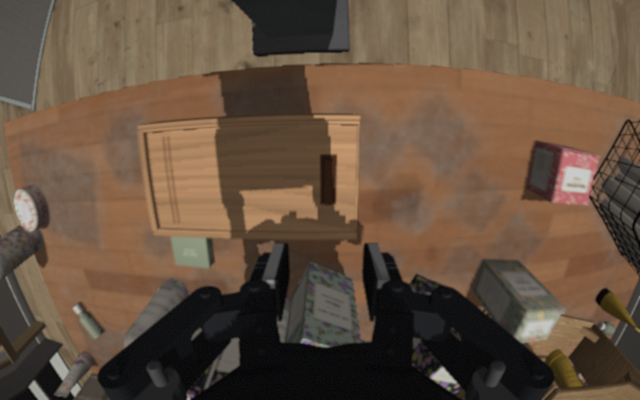

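View pics/top9.png

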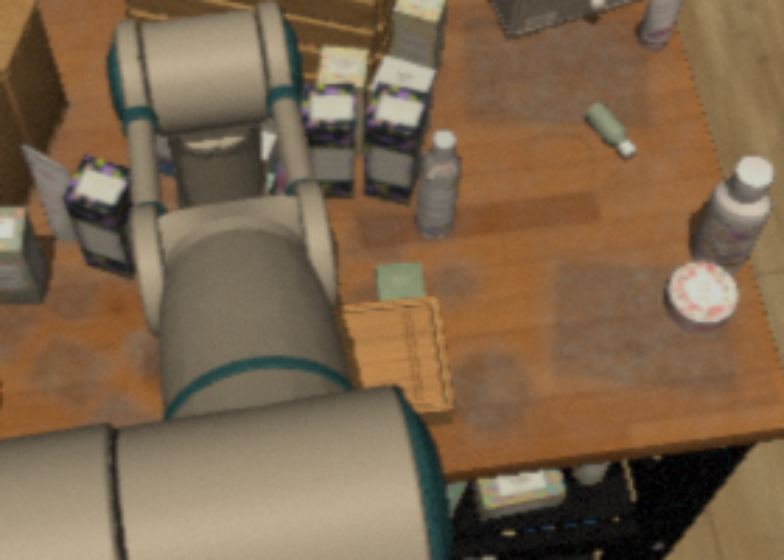

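The cover is flush with the box's end, with no gap at (148,180). The other goods stand unmoved, and the arm is clear.

```bash
python3 -c "
from rig import sign_off;print(sign_off())"
```

```text
the job is handed in; nothing more can be done
None
```

The gift box is packed and closed, and I handed the job in at about 27.5 s on the robot's clock, well under the 72 s limit.

**What I did:** I slid the cover back to its stop and folded the mirror, pressing it shut with about 10 N. I laid the mirror in the middle tray and the soap carton in the long tray, then slid the cover home. I released everything and raised the arm clear.

**Last checks:**
- **Mirror:** lay flat with its top at about 20 mm (21 mm expected), roughly 1–2 mm off the tray centre.
- **Soap carton:** lay flat with its top at 30 mm (31 mm expected). The picture and the 3 mm gap to the divider before lowering showed it centred. The final fit of its outline took in the tray walls, so it gave no separate check of its position.
- **Cover:** stalled against the end under 14 N, at y = 0.086 m. The last pictures show no gap, and the pull bar measured at y = 0.087 m, about 1 mm off.
- **Other goods:** the ones in the last two pictures stand where they were. I judged this by eye and did not measure them again.
- **Contact:** the measured force was about zero after the arm rose, so it touches nothing.

No check failed. The jaws closed on the mirror at 65 mm instead of the stated 70 mm, but it was held square and made no difference. I did not look under the cover after closing it.

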